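Pack, date-stamp and scan out a tray of pudding pots

TASK

Stand every pudding pot from the wooden mat upright on the tray, one centred on each ring mark, yellow lids in the yellow row and green lids in the green row. When the tray is packed, pick up the mallet and strike the embosser's red plunger down to its stop with two brisk blows, letting it spring back up in between; then take the scanner and hold its window steady and square to the tilted barcode label, about a hand's breadth (5 to 14 cm) from its middle, for a good second. Leave the mallet standing on its head and the scanner lying flat on the blue mat, and do not disturb the bowl, tin or timer.

Things in the scene. Friction and masses are not known exactly. Their poses are not given: they have to be found in the camera images.
- custard1: a lidded white custard pudding pot with a yellow lid, an upright cylinder 44 mm in diameter and 55 mm tall, 120 g; origin at the centre of its underside, z up. May be absent (None). Starts on the stock mat, a pale wooden mat 3 mm thick left or right of the tray
- custard2: a lidded white custard pudding pot with a yellow lid, an upright cylinder 44 mm in diameter and 55 mm tall, 120 g; origin at the centre of its underside, z up. May be absent (None). Starts on the stock mat, a pale wooden mat 3 mm thick left or right of the tray
- custard3: a lidded white custard pudding pot with a yellow lid, an upright cylinder 44 mm in diameter and 55 mm tall, 120 g; origin at the centre of its underside, z up. May be absent (None). Starts on the stock mat, a pale wooden mat 3 mm thick left or right of the tray
- matcha1: a lidded white matcha pudding pot with a green lid, an upright cylinder 44 mm in diameter and 55 mm tall, 120 g; origin at the centre of its underside, z up. May be absent (None). Starts on the stock mat, a pale wooden mat 3 mm thick left or right of the tray
- matcha2: a lidded white matcha pudding pot with a green lid, an upright cylinder 44 mm in diameter and 55 mm tall, 120 g; origin at the centre of its underside, z up. May be absent (None). Starts on the stock mat, a pale wooden mat 3 mm thick left or right of the tray
- matcha3: a lidded white matcha pudding pot with a green lid, an upright cylinder 44 mm in diameter and 55 mm tall, 120 g; origin at the centre of its underside, z up. May be absent (None). Starts on the stock mat, a pale wooden mat 3 mm thick left or right of the tray
- tray: fixed shallow aluminium tray, 155 mm (x) by 235 mm (y), floor 4 mm thick, rim 11 mm above the worktop; origin at the centre of its underside. Two rows of three round marks 56 mm in diameter run along its y: the row nearer the robot has yellow rings, the farther row green rings; marks are 75 mm apart in a row, rows 76 mm apart
- yellow_mark1 (a point): centre of yellow ring mark 1 (numbered from the -y end of the tray) on the tray floor's top face, 4 mm above the worktop
- yellow_mark2 (a point): centre of yellow ring mark 2 (numbered from the -y end of the tray) on the tray floor's top face, 4 mm above the worktop
- yellow_mark3 (a point): centre of yellow ring mark 3 (numbered from the -y end of the tray) on the tray floor's top face, 4 mm above the worktop
- green_mark1 (a point): centre of green ring mark 1 (numbered from the -y end of the tray) on the tray floor's top face, 4 mm above the worktop
- green_mark2 (a point): centre of green ring mark 2 (numbered from the -y end of the tray) on the tray floor's top face, 4 mm above the worktop
- green_mark3 (a point): centre of green ring mark 3 (numbered from the -y end of the tray) on the tray floor's top face, 4 mm above the worktop
- embosser: fixed date embosser: steel base 80 by 90 by 14 mm with a brass tag on it, and a blue column 44 mm in diameter up to 60 mm above the worktop, out of which the red-capped sprung plunger stands; origin at the centre of its underside. It stands beyond the tray, left or right
- plunger (a joint): how far the sprung plunger is driven down, m: 0 up, 0.030 at its stop; it springs back by itself (2 N at the top, 6.5 N at the stop). It marks only if the mallet drives it briskly, still moving faster than 0.04 m/s when past 0.015, so aim the blow to or slightly beyond the stop at 0.2 m/s or more
- plunger_top (a point): centre of the top of the plunger's red cap (32 mm in diameter); 104 mm above the worktop when up, 74 mm at its stop
- mallet: stubby mallet, 330 g, standing on its striking face: black head 44 (x) by 50 (y) by 60 mm tall, orange band; wooden handle 24 mm wide (y), 26 mm tall, level, from x = -22 to -122 mm, its centre line 30 mm above the striking face. Origin: centre of the lower striking face; x from handle to head, z up. Head-heavy: grip the handle close to the head
- scanner: barcode scanner lying flat, 200 g: grey handle 26 mm wide (y) and 30 mm tall from x = -80 to 25 mm, white head 48 mm wide and 42 mm tall from x = 25 to 80 mm, with a red stripe on top; the window is in the head's underside and looks straight down (its -z). Origin on the underside below the handle's front part, x from handle to head, z up; its weight centre is at about x = 18 mm
- window (a point): centre of the scanner's window, on the underside of its head at x = 55 mm; axes as the scanner's, the beam leaves along -z
- tool_mat: thin blue mat, 200 mm (x) by 230 mm (y) by 3 mm, fixed, where mallet and scanner start and belong; origin at the centre of its underside. It lies on the other side of the tray from the stock mat
- label (a point): centre of the barcode label (48 by 62 mm, white with black bars), 56 mm above the worktop; its z axis is the normal out of the printed face, leaning 25 degrees from vertical roughly towards the robot. The label is on a fixed black stand, about 80 mm tall, beyond the tray beside the embosser
- bowl: steel mixing bowl, 150 mm across and 60 mm tall, bystander; origin at the centre of its underside
- tin: red tin, 74 mm in diameter and 85 mm tall, bystander; origin at the centre of its underside
- timer: white kitchen timer with a yellow dial, 60 by 70 by 28 mm, bystander; origin at the centre of its underside
Mind the look-alikes: they are no part of the job. What is shaped like the matcha2 but pink or purple is not meant.

How it is judged:
By the outcome, as a careful person would: the job done as asked, in the order asked, and still so for the second after the job is handed in, with the robot touching nothing.
Of custard1, custard2, custard3, matcha1, matcha2, matcha3 only 4 to 6 are there at a start; the rules pass over those that are not, and their reading is None.
At some moment in a run one of custard1, custard2, custard3, matcha1, matcha2, matcha3, mallet, scanner may be knocked a few centimetres aside while the robot is not near it.
It also fails if it takes over 210 s, if anything falls off the work surface, if the arm or the gripper's body presses on something with over 40 N, if the wrist force passes 120 N, or if a joint passes its speed limit or range.

ROBOT

A 7-joint arm with a two-finger parallel gripper is mounted at the origin on the work surface. World frame = base frame: x ahead of the robot, y to its left, z up, the work surface at z = 0. Lengths are in mm, angles in rad, forces in N, time in s.
With the tool pointing down it reaches from about 400 to 925 mm from the base axis. Payload 4.1 kg.
Tool frame: the origin (TCP) lies at the very end of the fingers, on their centre line; the grasp point (between the pads) lies arm.hold_point_z behind it (arm.hold_point_z is the distance from the TCP to the grasp point, in mm); z points along the fingers, y is the line along which they close (so a half turn about z gives the same grasp; the last joint's range is limited). The gripper opens to 85 mm and grips with 20 to 120 N. Pads are 22 mm wide; open, the fingers measure 114 mm over their backs; the gripper's body (76 mm by 85 mm) begins 54 mm behind the grasp point. The pads swing forward as they close: fully open they stand 13 mm farther back than shut.
Start: joints at [1.032, 0.398, 0.045, 1.537, -0.019, 1.207, -0.051], TCP at [276.783, -588.162, 231.347] pointing down, gripper open.
Joint ranges: [-2.82, 2.82], [-0.49, 2.23], [-1.37, 1.46], [0, 2.46], [-1.36, 4.5], [0.23, 2], [-2.94, 2.94]. Speed limits (rad/s): [2.57, 2.57, 3.14, 3.14, 3.14, 3.14, 3.14].

INTERFACE

Orientations are given as a rotation vector (axis times angle).
In Python, from station import arm, cams, workorder gives the robot as it stands.
- The arm moves only by the tool move_arm, never from a script. Its argument "deltas" is a list that holds one entry, the list of rows, each a list of 4 numbers: the shift along the tool's x, y, z in units of 40 cm (1.0 is 40 cm), then the turn about the tool's z in units of 360 degrees (1.0 is 360 degrees). In form: [[[dx, dy, dz, yaw], ...]]. A call has 1 to 20 rows; each row is the pose to reach, as a shift and turn from the pose commanded when the call began, along the tool's axes at that moment, turning the shorter way round; what a row does not reach only later rows make up. A row lasts 1/12 s, in which the tool goes at most 41.7 mm and 7.16 degrees, less where a joint would pass 70% of its speed; a pose out of reach is approached as far as the arm can. A call with a number of a shift or a turn outside -1 to 1 is refused whole. A call with a gripper value outside its range is refused whole. "hand" is the opening, from 0 (shut) to 1 (fully open), set as the call begins (left out, the last holds). The fingers move at their own pace and stop on an object; the grip force is fixed at half the most. Time passes only in rows, so rows that repeat a pose let the fingers close. It gives the time, the measured TCP pose, the force, the opening and the grip force at its end, in the units of the state.
- arm.observe(): the state, without advancing time (a new reading comes with each control period).
- cams.read_camera(name): name is "side" or "top" or "wrist"; returns a dict with "img" (400x640x3 uint8, red, green, blue), "fovy" (degrees; the focal length in pixels is half the picture's height over the tangent of half this angle, whatever the lens; pixels are square), "cx", "cy" (the principal point, pixels), "k1" (the pictures are not rectified: a ray, as slopes to the right and down, at radius r is drawn at 1 + k1 r^2 times it, then the intrinsics apply), "pose" (4x4, takes a point from camera to world coordinates). Camera axes: x right, y up, looking along -z (the intrinsics and any distortion apply to the point x, -y, -z); pixel columns grow to the right and rows downward; lengths in mm; the calibration is good to about 2 mm. A picture is of the moment at which its call begins. There is no depth.
- workorder.sign_off(): hands the job in; it is judged then, once.
The state is a dict: "t": time; "q": joint angles; "joint_vel": joint speeds; "effort": joint torques, N m; "eef_pos": TCP position; "tcp_rot": TCP orientation; "contact_force": force on the tool from outside, world axes, zero at the start; "wrist_torque": the same for the moment, N m; "opening": finger opening in mm; "finger_force": force on a finger pad.
Only numpy, scipy, OpenCV 4.12 (cv2) and the standard library are available. Lean on these libraries where they do the work, as an engineer would, in place of code of your own. Each camera call takes 0.05 s, during which the arm holds its last target. There are 200 camera calls.

## Working session

There is one attempt and no reset: what is moved stays moved. The work goes in short steps, Python scripts to look and compute and a tool call to move; the robot and the scene stay as the last step left them, time stands still between calls to the robot, and variables do not carry over. Pictures are saved under pics/ and viewed, at most 14 in all, crops included, and the job is handed in when it is done.

Besides the shell and the picture viewer there is one more tool, called after "Request:" by a JSON object that holds its "fn" and its "kwargs". move_arm: Moves the arm, as the interface text tells. Its arguments: {"type":"object","properties":{"deltas":{"type":"array","items":{"type":"array","items":{"type":"array","items":{"type":"number"}}}},"hand":{"type":"number"}},"required":["deltas"]}

```bash
mkdir -p pics; ls; cat > h.py <<'E'
import numpy as np, cv2
from scipy.spatial.transform import Rotation as R
from station import arm, cams, workorder
def shot(n,name):
    c=cams.read_camera(n); cv2.imwrite(f'pics/{name}.png',c['img'][:,:,::-1]); return c
def ray(c,u,v):
    f=200/np.tan(np.radians(c['fovy'])/2)
    K=np.array([[f,0,c['cx']],[0,f,c['cy']],[0,0,1.]])
    p=cv2.undistortPoints(np.array([[[u,v]]],float),K,np.array([c['k1'],0,0,0.]))[0,0]
    P=np.array(c['pose']); return P[:3,3],P[:3,:3]@np.array([p[0],-p[1],-1])
def onz(c,u,v,z):
    o,d=ray(c,u,v); return o+d*(z-o[2])/d[2]
def tri(a,b):
    (o1,d1),(o2,d2)=a,b
    s=np.linalg.lstsq(np.c_[d1,-d2],o2-o1,rcond=None)[0]
    p,q=o1+s[0]*d1,o2+s[1]*d2; return (p+q)/2,np.linalg.norm(p-q)
def proj(c,X):
    P=np.array(c['pose']); x=P[:3,:3].T@(np.array(X,float)-P[:3,3]); s=np.array([x[0],-x[1]])/-x[2]
    f=200/np.tan(np.radians(c['fovy'])/2); s=s*(1+c['k1']*(s@s)); return s*f+[c['cx'],c['cy']]
E
python3 - <<'E'
from h import *
s=arm.observe(); print(s['eef_pos'],s['tcp_rot'],s['opening'],arm.hold_point_z)
for n in('top','side','wrist'):
    c=shot(n,n+'0'); print(n,c['fovy'],c['cx'],c['cy'],c['k1'],np.round(c['pose'],3).tolist())
E
```

```text
pics
[ 276.46121539 -587.57233179  230.25954611] [-3.06407863e+00 -6.84998471e-01  9.03990304e-04] 85.68058057373895 18.700000000000003
top 50.61427047281122 319.96456678691516 197.71104591498818 0.020937379481588185 [[-0.023, 0.983, -0.184, 424.432], [-1.0, -0.025, -0.01, -13.241], [-0.015, 0.184, 0.983, 1075.22], [0.0, 0.0, 0.0, 1.0]]
side 51.190453145467515 318.4210157505123 194.8916626130118 0.023978767098078155 [[-0.807, 0.385, -0.447, 105.894], [-0.59, -0.528, 0.611, 693.779], [-0.001, 0.757, 0.653, 851.391], [0.0, 0.0, 0.0, 1.0]]
wrist 71.03386717353177 319.1331451509998 196.2833516927168 -0.03367433058079106 [[0.427, 0.87, 0.246, 339.117], [-0.904, 0.411, 0.115, -558.808], [-0.001, -0.271, 0.963, 372.054], [0.0, 0.0, 0.0, 1.0]]
```

View pics/top0.png

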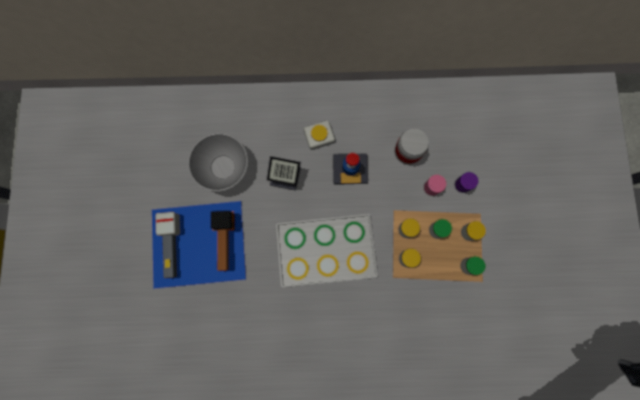

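View pics/side0.png

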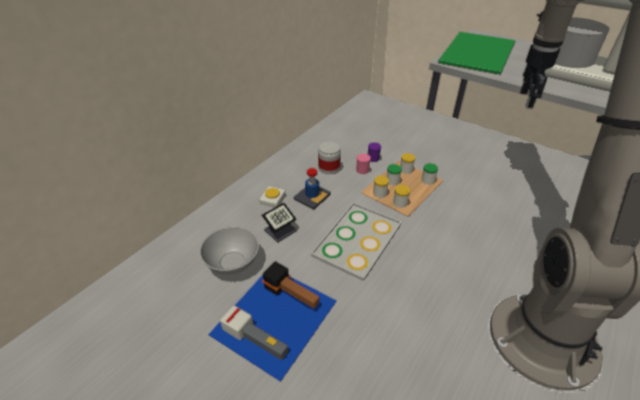

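The top view shows the stock mat on the right: yellow lids at (411,228), (476,231) and (411,258), green lids at (442,229) and (475,266). The look-alikes are at (437,185) and (468,182). The tray centre is at (327,250), the embosser at (350,165), the label at (284,171), the mallet at (222,240) and the scanner at (168,245). The side view shows the same layout.

```bash
cat >> h.py <<'E'
RNG={'yel':((20,140,90),(32,255,255)),'grn':((45,120,50),(85,255,255)),'red':((0,150,90),(6,255,255))}
def blobs(c,col,amin=12):
    hsv=cv2.cvtColor(c['img'],cv2.COLOR_RGB2HSV); m=cv2.inRange(hsv,*map(np.array,RNG[col]))
    n,l,st,ce=cv2.connectedComponentsWithStats(m)
    return [(ce[i],st[i,4],st[i,2:4]) for i in range(1,n) if st[i,4]>=amin]
def two(a,b,col,z,tol=14,amin=12):
    out=[]
    B=blobs(b,col,amin)
    for p,ar,wh in blobs(a,col,amin):
        w=onz(a,*p,z); e=proj(b,w)
        if not B: continue
        k=min(B,key=lambda q:np.linalg.norm(q[0]-e))
        if np.linalg.norm(k[0]-e)<tol:
            X,g=tri(ray(a,*p),ray(b,*k[0])); out.append((X,g,ar,wh,p))
    return out
E
python3 - <<'E'
from h import *
t=cams.read_camera('top'); s=cams.read_camera('side')
for col,z in(('yel',50),('grn',50),('yel',4),('grn',4),('red',100)):
    print(col,z)
    for X,g,ar,wh,p in two(t,s,col,z): print(np.round(X,1),'gap%.1f'%g,ar,wh,np.round(p,1))
# tray rim outline
hsv=cv2.cvtColor(t['img'],cv2.COLOR_RGB2HSV)
m=cv2.inRange(hsv,np.array([105,150,80]),np.array([125,255,255]))
c=max(cv2.findContours(m,0,1)[0],key=cv2.contourArea); r=cv2.minAreaRect(cv2.convexHull(c)); print('bluemat',onz(t,*r[0],3),r)
m=cv2.inRange(hsv,np.array([8,60,120]),np.array([20,200,255]))
c=max(cv2.findContours(m,0,1)[0],key=cv2.contourArea); r=cv2.minAreaRect(cv2.convexHull(c)); print('wood',onz(t,*r[0],3),r)
for n,i in(('t',t),('s',s)):
    b=(slice(140,290),slice(140,360)) if n=='t' else (slice(160,380),slice(190,410))
    cv2.imwrite(f'pics/crop_{n}.png',cv2.resize(i['img'][b][:,:,::-1],None,fx=2.7,fy=2.7,interpolation=2))
E
```

```text
yel 50
[792.4  -3.5  25.9] gap0.9 188 [15 16] [318.9 132.6]
[ 537.3 -218.5   54.6] gap0.4 291 [19 19] [410.2 227.2]
[ 527.1 -374.7   53.5] gap0.8 275 [18 19] [475.6 229.8]
[ 464.9 -215.6   54.8] gap0.2 306 [19 20] [410.9 257.5]
[ 4.586e+02 -9.200e+01  3.000e-01] gap0.4 116 [21 21] [357.4 262.1]
[439.9 -21.7  71.7] gap23.7 110 [20 21] [327.8 265.2]
[434.   47.8  75.3] gap24.4 101 [20 21] [297.9 268.4]
[466.1 373.3  36.7] gap0.8 34 [5 7] [167.1 263.1]
grn 50
[ 534.1 -294.6   54.6] gap0.5 254 [19 18] [442.1 227.9]
[517.3 -12.9  10.8] gap21.1 56 [19 19] [323.5 235.3]
[513.3  59.9   5.4] gap19.6 62 [19 19] [294.9 238.1]
[ 443.8 -365.5   54.1] gap0.5 265 [19 18] [475.2 265.3]
yel 4
[792.4  -3.5  25.9] gap0.9 188 [15 16] [318.9 132.6]
[ 537.3 -218.5   54.6] gap0.4 291 [19 19] [410.2 227.2]
[ 527.1 -374.7   53.5] gap0.8 275 [18 19] [475.6 229.8]
[ 464.9 -215.6   54.8] gap0.2 306 [19 20] [410.9 257.5]
[ 4.586e+02 -9.200e+01  3.000e-01] gap0.4 116 [21 21] [357.4 262.1]
[452.5 -17.5   2.5] gap0.4 110 [20 21] [327.8 265.2]
[447.1  57.6   2.1] gap1.0 101 [20 21] [297.9 268.4]
[466.1 373.3  36.7] gap0.8 34 [5 7] [167.1 263.1]
grn 4
[ 534.1 -294.6   54.6] gap0.5 254 [19 18] [442.1 227.9]
[517.3 -12.9  10.8] gap21.1 56 [19 19] [323.5 235.3]
[513.3  59.9   5.4] gap19.6 62 [19 19] [294.9 238.1]
[ 443.8 -365.5   54.1] gap0.5 265 [19 18] [475.2 265.3]
red 100
[700.  -82.7  97.8] gap1.1 103 [12 12] [352.4 158.5]
bluemat [512.88272162 312.36203473   3.        ] ((196.98300170898438, 244.32421875), (77.25199890136719, 93.59500885009766), 84.47245788574219)
wood [ 495.30226511 -294.13515586    3.        ] ((437.5191650390625, 245.52076721191406), (91.64671325683594, 68.46525573730469), 2.2906100749969482)
```

View pics/crop_s.png

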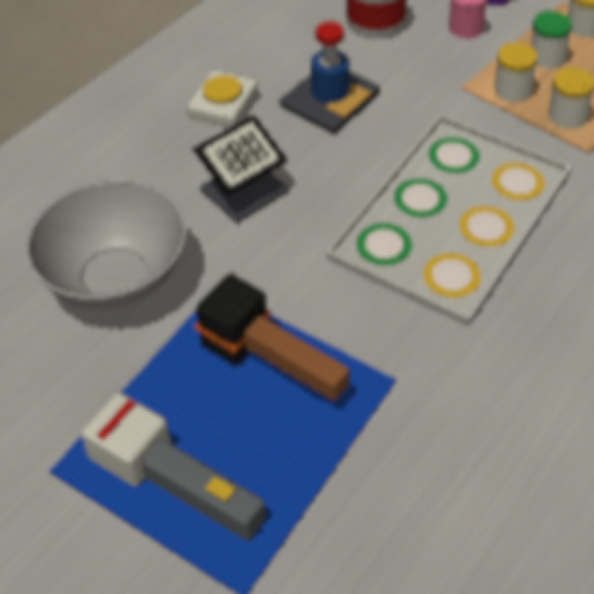

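The side crop shows the tray with its two rings rows, a label that is a tilted plate on a thin stand, and the mallet and scanner heads pointing away from the robot. The heights agree: lids about 55 mm, marks about 2 mm, plunger cap about 98 mm.

```bash
cat >> h.py <<'E'
def plan(*targets):
    "targets (x,y,z,yawdeg of tool x); prints rows in tool units"
    s=arm.observe(); p=s['eef_pos']; M=R.from_rotvec(s['tcp_rot']).as_matrix()
    th=np.degrees(np.arctan2(M[1,0],M[0,0])); print('now',np.round(p,1),'yaw%.1f'%th,'open%.1f'%s['opening'])
    Mz=np.array([[np.cos(np.radians(th)),np.sin(np.radians(th)),0],[np.sin(np.radians(th)),-np.cos(np.radians(th)),0],[0,0,-1]]).T
    for t in targets:
        d=Mz.T@(np.array(t[:3],float)-p)/400; y=-((t[3]-th+180)%360-180)/360
        print(np.round(np.r_[d,y],3).tolist())
E
python3 - <<'E'
from h import *
plan((465,-216,130,45),(465,-216,20,45))
E
```

```text
now [ 276.7 -587.9  230.8] yaw25.2 open85.5
[0.822, -0.641, 0.252, -0.055]
[0.822, -0.641, 0.527, -0.055]
```

Request:
{"fn": "move_arm", "kwargs": {"deltas": [[[0.822,-0.641,0.252,-0.055],[0.822,-0.641,0.252,-0.055],[0.822,-0.641,0.252,-0.055],[0.822,-0.641,0.252,-0.055],[0.822,-0.641,0.252,-0.055],[0.822,-0.641,0.252,-0.055],[0.822,-0.641,0.252,-0.055],[0.822,-0.641,0.252,-0.055],[0.822,-0.641,0.252,-0.055],[0.822,-0.641,0.252,-0.055],[0.822,-0.641,0.252,-0.055],[0.822,-0.641,0.252,-0.055],[0.822,-0.641,0.252,-0.055],[0.822,-0.641,0.252,-0.055],[0.822,-0.641,0.252,-0.055]]], "hand": 0.85}}

```text
t: 1.5
eef_pos: [464.5, -218.2, 130.8]
tcp_rot: [2.903, 1.197, -0.0]
contact_force: [-1.0, -0.0, -0.5]
opening: 72.3
finger_force: 0.0
```

```bash
python3 - <<'E'
from h import *
plan((465,-216,20,45))
w=shot('wrist','w1')
for X in((465,-216,58),(537,-218,58),(534,-294.6,58)): print(proj(w,X))
for col in('yel','grn'):
    for p,a,wh in blobs(w,col,60): print(col,p,a,wh,onz(w,*p,58))
E
```

```text
now [ 464.5 -218.2  130.8] yaw44.8 open72.3
[0.005, -0.003, 0.277, -0.001]
[316.85849844 203.96034868]
[385.78909512 141.23764655]
[445.13146722 211.54321632]
yel [80.13051146  9.24691358] 567 [54 20] [ 4.49438070e+02 -1.55267239e-01  5.80000000e+01]
yel [148.93526921  41.97640653] 1653 [62 68] [466.32242785 -48.63430181  58.        ]
yel [217.43131868  98.67582418] 1456 [60 63] [ 470.92791978 -107.99144348   58.        ]
yel [387.21592985 140.67117282] 2737 [59 59] [ 538.04717745 -218.44835807   58.        ]
yel [318.3071337  202.00598035] 2341 [56 55] [ 466.97985727 -215.66908139   58.        ]
yel [492.93096085 268.98220641] 1405 [50 40] [ 531.13621691 -367.01053415   58.        ]
grn [199.90163934   0.80327869] 61 [26  3] [511.36563154 -58.45078748  58.        ]
grn [268.55956433  30.56773315] 1469 [63 64] [ 530.3305927  -104.35732447   58.        ]
grn [445.78856319 210.24507448] 2081 [54 50] [ 535.07324386 -294.10066087   58.        ]
```

View pics/w1.png

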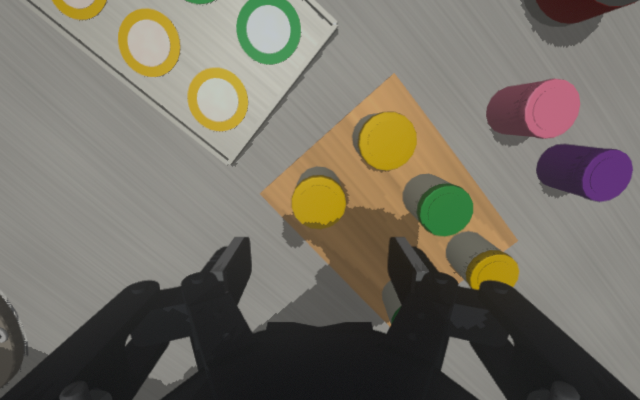

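The wrist picture shows the target lid at (318,202). Its measured position agrees with the first views to 2 mm, and the other pots are well clear of the diagonal jaws.

Request:
{"fn": "move_arm", "kwargs": {"deltas": [[[0.007,-0.001,0.1,0],[0.007,-0.001,0.2,0],[0.007,-0.001,0.25,0],[0.007,-0.001,0.277,0],[0.007,-0.001,0.277,0],[0.007,-0.001,0.277,0],[0.007,-0.001,0.277,0]]]}}

```text
t: 2.13
eef_pos: [468.2, -214.9, 21.3]
tcp_rot: [2.901, 1.2, 0.004]
contact_force: [0.4, -0.6, -0.8]
opening: 72.6
finger_force: 0.0
```

Request:
{"fn": "move_arm", "kwargs": {"deltas": [[[0,0,0,0],[0,0,0,0],[0,0,0,0],[0,0,0,0],[0,0,0,0],[0,0,0,0],[0,0,-0.03,0],[0,0,-0.08,0],[0,0,-0.15,0],[0,0,-0.2,0],[0,0,-0.2,0],[0,0,-0.2,0]]], "hand": 0.2}}

```text
t: 3.13
eef_pos: [467.5, -214.2, 100.9]
tcp_rot: [2.9, 1.201, 0.003]
contact_force: [0.2, -0.2, -1.9]
opening: 42.9
finger_force: 61.0
```

```bash
python3 - <<'E'
from h import *
plan((447,57.6,100,45),(447,57.6,21,45))
w=shot('wrist','w2'); t=shot('top','t2'); s=cams.read_camera('side')
for col in('yel','grn'):
    for p,a,wh in blobs(w,col,300): print(col,p,a,wh,'z4',onz(w,*p,4).round(1),'z56',onz(w,*p,56).round(1))
for X,g,ar,wh,p in two(t,s,'yel',50)+two(t,s,'grn',4): print(np.round(X,1),'gap%.1f'%g)
E
```

```text
now [ 467.5 -214.2  100.9] yaw45.0 open42.9
[0.444, -0.517, 0.002, -0.0]
[0.444, -0.517, 0.2, -0.0]
yel [51.91875     5.31666667] 480 [51 14] z4 [431.6  41.1   4. ] z56 [450.  -4.  56.]
yel [128.74560152  38.62719924] 2103 [70 77] z4 [454.5 -18.1   4. ] z56 [468.  -50.2  56. ]
yel [206.19068256 102.43445287] 1846 [67 71] z4 [460.4 -92.5   4. ] z56 [ 472.5 -108.4   56. ]
yel [398.05140449 151.77303371] 3560 [68 67] z4 [ 544.6 -233.3    4. ] z56 [ 538.4 -218.6   56. ]
yel [318.72249543 281.3512716 ] 7117 [97 91] z4 [ 408.5 -274.1    4. ] z56 [ 432.  -250.5   56. ]
yel [517.34100295 294.50088496] 1695 [55 48] z4 [ 538.  -427.8    4. ] z56 [ 533.2 -370.7   56. ]
grn [263.49744246  33.36956522] 1564 [71 64] z4 [531.  -91.4   4. ] z56 [ 527.7 -107.6   56. ]
grn [463.1345496  230.25009502] 2631 [61 57] z4 [ 540.6 -331.2    4. ] z56 [ 535.3 -295.1   56. ]
grn [431.13896848 352.09598854] 698 [34 42] z4 [ 431.7 -421.1    4. ] z56 [ 450.1 -365.5   56. ]
[792.6  -3.5  25.4] gap0.8
[ 537.2 -218.6   54.5] gap0.2
[ 4.584e+02 -9.140e+01  4.000e-01] gap0.2
[440.1 -21.6  71.3] gap23.8
[434.   47.8  75.6] gap24.2
[465.9 373.3  36.9] gap0.6
[517.6 -13.4  10.2] gap21.3
[513.6  59.    4.3] gap19.2
```

Request:
{"fn": "move_arm", "kwargs": {"deltas": [[[0.02,-0.025,0,0],[0.07,-0.08,0,0],[0.13,-0.15,0,0],[0.19,-0.22,0,0],[0.25,-0.29,0,0],[0.31,-0.36,0,0],[0.37,-0.43,0,0],[0.42,-0.49,0,0],[0.445,-0.517,0,0],[0.445,-0.517,0.06,0],[0.445,-0.517,0.12,0],[0.445,-0.517,0.16,0],[0.445,-0.517,0.18,0],[0.445,-0.517,0.19,0],[0.445,-0.517,0.195,0],[0.445,-0.517,0.195,0],[0.445,-0.517,0.195,0]]]}}

```text
t: 4.7
eef_pos: [446.7, 58.7, 22.3]
tcp_rot: [2.902, 1.203, 0.002]
contact_force: [0.2, 0.3, -1.0]
opening: 42.8
finger_force: 61.1
```

```bash
python3 - <<'E'
from h import *
plan((447.5,57.2,21,45))
t=cams.read_camera('top'); s=cams.read_camera('side')
for X,g,ar,wh,p in two(t,s,'yel',50)+two(t,s,'grn',50): print(np.round(X,1),'gap%.1f'%g,ar)
print(arm.observe()['contact_force'])
E
```

```text
now [446.7  58.7  22.3] yaw45.0 open42.8
[-0.001, 0.004, 0.003, 0.0]
[792.6  -3.5  25.4] gap1.0 189
[ 533.9 -220.    55.1] gap7.2 292
[ 526.9 -374.    54.3] gap0.6 279
[466.2 373.3  36.9] gap0.6 34
[ 534.3 -294.6   54.6] gap1.2 252
[ 443.6 -365.3   54.2] gap0.6 264
[-1.89806225  1.16208937  3.05618593]
```

Request:
{"fn": "move_arm", "kwargs": {"deltas": [[[-0.001,0.002,0.002,0],[-0.001,0.002,0.002,0],[-0.001,0.002,0.002,0]]]}}

```text
t: 5.05
eef_pos: [446.9, 58.6, 22.2]
tcp_rot: [-2.902, -1.202, -0.001]
contact_force: [-4.7, 2.5, 13.6]
opening: 42.5
finger_force: 62.5
```

Request:
{"fn": "move_arm", "kwargs": {"deltas": [[[0,0,0,0],[0,0,0,0],[0,0,0,0],[0,0,0,0],[0,0,-0.08,0],[0,0,-0.18,0],[0,0,-0.25,0],[0,0,-0.25,0],[0,0,-0.25,0]]], "hand": 0.8}}

```text
t: 5.8
eef_pos: [448.2, 57.3, 122.5]
tcp_rot: [2.901, 1.201, 0.006]
contact_force: [-0.1, 1.0, -0.8]
opening: 68.6
finger_force: 0.0
```

```bash
python3 - <<'E'
from h import *
plan((537.5,-218.5,120,45),(537.5,-218.5,20,45))
t=cams.read_camera('top'); s=cams.read_camera('side'); w=cams.read_camera('wrist')
for X,g,ar,wh,p in two(t,s,'yel',50)+two(t,s,'grn',50): print(np.round(X,1),'gap%.1f'%g,ar)
for p,a,wh in blobs(w,'grn',300)+blobs(w,'yel',300): print(p,a,wh,'z4',onz(w,*p,4).round(1),'z59',onz(w,*p,59).round(1))
E
```

```text
now [448.2  57.3 122.5] yaw45.0 open68.6
[-0.329, 0.646, 0.006, -0.0]
[-0.329, 0.646, 0.256, -0.0]
[792.6  -3.5  25.4] gap1.0 189
[ 532.8 -220.2   55.8] gap9.0 294
[ 526.9 -374.2   54.3] gap0.5 279
[466.1 373.3  36.7] gap0.8 34
[ 534.2 -294.8   54.1] gap0.9 252
[517.2 -13.3  10.4] gap20.6 62
[ 443.7 -365.5   54.1] gap0.5 264
[375.19417476 127.56161314] 1339 [61 61] z4 [524.4  63.5   4. ] z59 [518.1  72.4  59. ]
[431.81723238 180.24194952] 1149 [57 55] z4 [530.1 -10.5   4. ] z59 [522.6  14.3  59. ]
[482.6994709  228.11111111] 945 [54 50] z4 [535.9 -85.3   4. ] z59 [527.2 -44.7  59. ]
[626.27374302 375.02374302] 716 [34 34] z4 [ 552.1 -385.8    4. ] z59 [ 539.9 -281.    59. ]
[607.1103843  128.48896157] 1223 [48 60] z4 [679.4 -89.2   4. ] z59 [640.1 -47.7  59. ]
[319.45764331 202.40828025] 3140 [58 75] z4 [439.4  49.2   4. ] z59 [451.3  61.1  59. ]
[372.3305187  233.95657419] 829 [55 50] z4 [453.5 -11.3   4. ] z59 [462.3  13.6  59. ]
[595.3283369  335.82583869] 1401 [46 43] z4 [ 552.7 -296.     4. ] z59 [ 540.4 -210.4   59. ]
```

Request:
{"fn": "move_arm", "kwargs": {"deltas": [[[-0.05,0.09,0,0],[-0.09,0.18,0,0],[-0.14,0.27,0,0],[-0.18,0.36,0,0],[-0.23,0.45,0,0],[-0.27,0.54,0,0],[-0.31,0.61,0,0],[-0.33,0.646,0,0],[-0.33,0.646,0,0],[-0.33,0.646,0,0],[-0.33,0.646,0.08,0],[-0.33,0.646,0.16,0],[-0.33,0.646,0.22,0],[-0.33,0.646,0.256,0],[-0.33,0.646,0.256,0],[-0.33,0.646,0.256,0]]], "hand": 0.8}}

```text
t: 7.28
eef_pos: [535.3, -216.0, 17.7]
tcp_rot: [-2.898, -1.206, 0.002]
contact_force: [0.6, 0.0, 0.4]
opening: 68.6
finger_force: 0.0
```

Request:
{"fn": "move_arm", "kwargs": {"deltas": [[[0,0,0,0],[0,0,0,0],[0,0,0,0],[0,0,0,0],[0,0,0,0],[0,0,0,0],[0,0,-0.03,0],[0,0,-0.08,0],[0,0,-0.15,0],[0,0,-0.2,0],[0,0,-0.2,0],[0,0,-0.2,0]]], "hand": 0.2}}

```text
t: 8.28
eef_pos: [536.8, -219.2, 100.3]
tcp_rot: [2.9, 1.201, 0.003]
contact_force: [-0.2, -0.3, -1.4]
opening: 43.3
finger_force: 61.0
```

```bash
python3 - <<'E'
from h import *
plan((453.5,-17.8,100,45),(453.5,-17.8,21.5,45))
t=cams.read_camera('top'); s=cams.read_camera('side'); w=cams.read_camera('wrist')
for X,g,ar,wh,p in two(t,s,'yel',50)+two(t,s,'yel',130)+two(t,s,'grn',50): print(np.round(X,1),'gap%.1f'%g,ar)
E
```

```text
now [ 536.8 -219.2  100.3] yaw45.0 open43.3
[0.209, -0.503, 0.001, -0.0]
[0.209, -0.503, 0.197, -0.0]
[792.6  -3.5  25.4] gap0.8 187
[458.6 -91.5   0.6] gap0.1 113
[440.2 -21.7  71.6] gap23.6 109
[442.4  53.8  58.9] gap8.0 325
[466.1 373.4  37.1] gap0.7 36
[517.6 -13.6  10. ] gap21.0 61
[513.5  59.7   5.1] gap19.8 60
```

Request:
{"fn": "move_arm", "kwargs": {"deltas": [[[0.01,-0.025,0,0],[0.03,-0.08,0,0],[0.06,-0.15,0,0],[0.09,-0.22,0,0],[0.12,-0.29,0,0],[0.15,-0.36,0,0],[0.18,-0.43,0,0],[0.2,-0.48,0,0],[0.209,-0.503,0,0],[0.209,-0.503,0,0],[0.209,-0.503,0.06,0],[0.209,-0.503,0.12,0],[0.209,-0.503,0.16,0],[0.209,-0.503,0.18,0],[0.209,-0.503,0.19,0],[0.209,-0.503,0.197,0],[0.209,-0.503,0.197,0],[0.209,-0.503,0.197,0]]]}}

```text
t: 9.93
eef_pos: [452.2, -18.7, 21.3]
tcp_rot: [2.903, 1.2, -0.005]
contact_force: [-7.7, -1.7, 15.4]
opening: 42.6
finger_force: 63.0
```

Request:
{"fn": "move_arm", "kwargs": {"deltas": [[[0,0,0,0],[0,0,0,0],[0,0,0,0],[0,0,0,0],[0,0,-0.08,0],[0,0,-0.18,0],[0,0,-0.25,0],[0,0,-0.25,0],[0,0,-0.25,0]]], "hand": 0.8}}

```text
t: 10.68
eef_pos: [454.6, -17.5, 121.5]
tcp_rot: [2.901, 1.201, 0.006]
contact_force: [-0.7, 0.5, -0.7]
opening: 68.3
finger_force: 0.0
```

```bash
python3 - <<'E'
from h import *
plan((534.5,-294.6,120,45),(534.5,-294.6,20,45))
t=cams.read_camera('top'); s=cams.read_camera('side'); w=shot('wrist','w3')
for X,g,ar,wh,p in two(t,s,'yel',50)+two(t,s,'grn',50): print(np.round(X,1),'gap%.1f'%g,ar)
for p,a,wh in blobs(w,'yel',300)+blobs(w,'grn',300): print(p,a,wh,'z4',onz(w,*p,4).round(1),'z59',onz(w,*p,59).round(1))
E
```

```text
now [454.6 -17.5 121.5] yaw45.0 open68.3
[-0.348, 0.631, 0.004, -0.0]
[-0.348, 0.631, 0.254, -0.0]
[792.6  -3.5  25.6] gap0.9 188
[ 526.9 -374.1   54.2] gap0.6 278
[441.2  63.9  64.5] gap5.7 157
[466.3 373.4  36.7] gap0.9 35
[ 530.  -296.6   54.3] gap8.4 254
[542.1  71.7  -1. ] gap0.3 21
[500.1  75.   26.1] gap12.6 15
[ 443.7 -365.3   54.2] gap0.6 267
[558.29768392  68.44141689] 1468 [54 68] z4 [678.8 -85.6   4. ] z59 [640.8 -60.7  59. ]
[246.17979687 144.15783695] 3643 [78 70] z4 [437.9  61.1   4. ] z59 [451.5  54.6  59. ]
[320.00701083 203.12492033] 3138 [59 75] z4 [445.8 -25.9   4. ] z59 [457.7 -13.8  59. ]
[372.23429952 234.80676329] 828 [55 50] z4 [459.3 -85.9   4. ] z59 [468.3 -60.9  59. ]
[310.9165061   69.64868337] 1557 [63 68] z4 [524.1  63.6   4. ] z59 [519.2  56.5  59. ]
[375.21396731 128.28528975] 1346 [61 62] z4 [530.2 -11.2   4. ] z59 [524.   -2.2  59. ]
[432.08166811 181.10078193] 1151 [57 56] z4 [535.9 -85.2   4. ] z59 [528.5 -60.3  59. ]
[591.29689067 341.52758275] 997 [44 37] z4 [ 551.3 -372.5    4. ] z59 [ 540.6 -286.1   59. ]
```

View pics/w3.png

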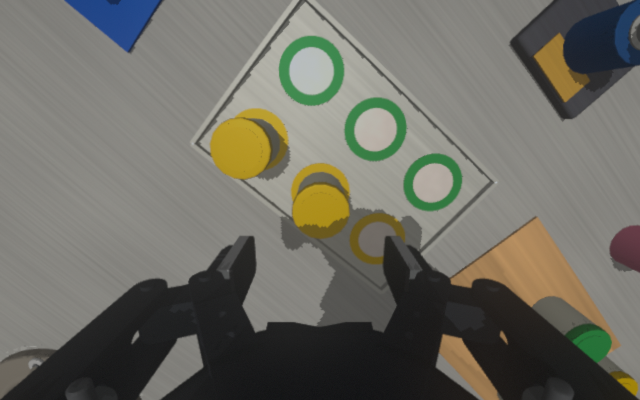

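Both pots stand upright in the yellow row, with lids at about (241,148) and (321,210). I'll check their centring from a distance later. Next is the green pot.

Request:
{"fn": "move_arm", "kwargs": {"deltas": [[[-0.05,0.09,0,0],[-0.1,0.18,0,0],[-0.15,0.27,0,0],[-0.2,0.36,0,0],[-0.25,0.45,0,0],[-0.3,0.54,0,0],[-0.33,0.6,0,0],[-0.348,0.631,0,0],[-0.348,0.631,0,0],[-0.348,0.631,0,0],[-0.348,0.631,0.08,0],[-0.348,0.631,0.16,0],[-0.348,0.631,0.22,0],[-0.348,0.631,0.253,0],[-0.348,0.631,0.253,0],[-0.348,0.631,0.253,0]]], "hand": 0.8}}

```text
t: 12.17
eef_pos: [533.1, -292.5, 18.5]
tcp_rot: [-2.9, -1.205, 0.0]
contact_force: [-0.4, 1.0, 0.8]
opening: 68.6
finger_force: 0.0
```

Request:
{"fn": "move_arm", "kwargs": {"deltas": [[[0,0,0,0],[0,0,0,0],[0,0,0,0],[0,0,0,0],[0,0,0,0],[0,0,0,0],[0,0,-0.03,0],[0,0,-0.08,0],[0,0,-0.15,0],[0,0,-0.23,0],[0,0,-0.26,0],[0,0,-0.26,0],[0,0,-0.26,0]]], "hand": 0.2}}

```text
t: 13.25
eef_pos: [532.8, -294.3, 122.8]
tcp_rot: [2.902, 1.202, 0.0]
contact_force: [-0.8, 0.0, -1.9]
opening: 42.7
finger_force: 61.0
```

```bash
python3 - <<'E'
from h import *
w=cv2.imread('pics/w3.png')
plan((523.9,63.5,124,45),(523.9,63.5,21.5,45))
t=shot('top','t3'); s=cams.read_camera('side')
for X,g,ar,wh,p in two(t,s,'yel',50)+two(t,s,'grn',50): print(np.round(X,1),'gap%.1f'%g,ar)
E
```

```text
now [ 532.8 -294.3  122.8] yaw45.0 open42.7
[0.617, -0.648, -0.003, -0.0]
[0.617, -0.648, 0.253, -0.0]
[792.6  -3.5  25.4] gap0.9 188
[448.7 -17.9  59.6] gap6.0 346
[444.3  54.9  54.7] gap4.0 325
[466.1 373.3  36.7] gap0.8 34
[517.3 -12.9  10.8] gap21.1 56
[513.6  59.2   4.5] gap19.4 59
[ 444.  -366.3   52.9] gap0.9 260
```

Request:
{"fn": "move_arm", "kwargs": {"deltas": [[[0.02,-0.02,0,0],[0.07,-0.07,0,0],[0.14,-0.14,0,0],[0.21,-0.21,0,0],[0.28,-0.29,0,0],[0.35,-0.37,0,0],[0.42,-0.44,0,0],[0.49,-0.51,0,0],[0.55,-0.58,0,0],[0.6,-0.63,0,0],[0.617,-0.648,0,0],[0.617,-0.648,0,0],[0.617,-0.648,0.08,0],[0.617,-0.648,0.16,0],[0.617,-0.648,0.21,0],[0.617,-0.648,0.235,0],[0.617,-0.648,0.247,0],[0.617,-0.648,0.253,0],[0.617,-0.648,0.253,0],[0.617,-0.648,0.253,0]]]}}

```text
t: 15.02
eef_pos: [525.3, 62.8, 22.3]
tcp_rot: [2.902, 1.2, 0.003]
contact_force: [0.6, -0.2, -0.6]
opening: 42.8
finger_force: 61.4
```

Request:
{"fn": "move_arm", "kwargs": {"deltas": [[[0,0,0,0],[0,0,0,0],[0,0,0,0],[0,0,0,0],[0,0,-0.08,0],[0,0,-0.18,0],[0,0,-0.25,0],[0,0,-0.25,0],[0,0,-0.25,0]]], "hand": 0.8}}

```text
t: 15.77
eef_pos: [525.8, 63.8, 123.3]
tcp_rot: [2.901, 1.202, 0.007]
contact_force: [0.0, 0.1, -0.6]
opening: 68.3
finger_force: 0.0
```

```bash
python3 - <<'E'
from h import *
plan((527.5,-374.3,120,45),(527.5,-374.3,20,45))
t=cams.read_camera('top'); s=cams.read_camera('side')
for X,g,ar,wh,p in two(t,s,'yel',50)+two(t,s,'grn',50): print(np.round(X,1),'gap%.1f'%g,ar)
E
```

```text
now [525.8  63.8 123.3] yaw45.0 open68.3
[-0.771, 0.778, 0.008, -0.0]
[-0.771, 0.778, 0.258, -0.0]
[792.6  -3.5  25.4] gap0.9 188
[ 526.8 -374.1   54.3] gap0.5 280
[464.3 -71.2   4.3] gap11.0 20
[446.4 -14.   64. ] gap5.9 209
[466.1 373.3  36.7] gap0.6 34
[518.6 -15.5   7.8] gap20.9 81
[ 443.6 -365.4   54.3] gap0.3 264
```

Request:
{"fn": "move_arm", "kwargs": {"deltas": [[[-0.06,0.06,0,0],[-0.13,0.13,0,0],[-0.2,0.2,0,0],[-0.27,0.27,0,0],[-0.34,0.34,0,0],[-0.41,0.41,0,0],[-0.48,0.48,0,0],[-0.55,0.55,0,0],[-0.62,0.62,0,0],[-0.69,0.69,0,0],[-0.74,0.75,0,0],[-0.772,0.778,0,0],[-0.772,0.778,0,0],[-0.772,0.778,0,0],[-0.772,0.778,0.08,0],[-0.772,0.778,0.16,0],[-0.772,0.778,0.22,0],[-0.772,0.778,0.257,0],[-0.772,0.778,0.257,0],[-0.772,0.778,0.257,0]]], "hand": 0.8}}

```text
t: 17.53
eef_pos: [526.0, -371.8, 17.6]
tcp_rot: [-2.898, -1.206, 0.001]
contact_force: [0.4, 0.1, 1.0]
opening: 68.1
finger_force: 0.0
```

Request:
{"fn": "move_arm", "kwargs": {"deltas": [[[0,0,0,0],[0,0,0,0],[0,0,0,0],[0,0,0,0],[0,0,0,0],[0,0,0,0],[0,0,-0.03,0],[0,0,-0.08,0],[0,0,-0.15,0],[0,0,-0.2,0],[0,0,-0.2,0],[0,0,-0.2,0]]], "hand": 0.2}}

```text
t: 18.53
eef_pos: [526.4, -375.5, 100.2]
tcp_rot: [2.9, 1.201, 0.002]
contact_force: [-0.1, 0.4, -1.9]
opening: 42.7
finger_force: 61.0
```

```bash
python3 - <<'E'
from h import *
plan((459.5,-92.2,100,45),(459.5,-92.2,21.5,45))
t=cams.read_camera('top'); s=cams.read_camera('side')
for X,g,ar,wh,p in two(t,s,'yel',50)+two(t,s,'grn',50): print(np.round(X,1),'gap%.1f'%g,ar)
E
```

```text
now [ 526.4 -375.5  100.2] yaw45.0 open42.7
[0.382, -0.619, 0.001, -0.0]
[0.382, -0.619, 0.197, -0.0]
[792.5  -3.5  25.8] gap0.9 189
[448.6 -17.9  59.6] gap6.0 345
[444.2  54.9  54.7] gap4.2 325
[466.3 373.3  36.9] gap0.9 35
[517.6 -13.6  10. ] gap20.9 59
[521.4  62.9  56.4] gap3.0 285
[ 443.6 -365.1   55.6] gap0.3 269
```

Request:
{"fn": "move_arm", "kwargs": {"deltas": [[[0.02,-0.025,0,0],[0.06,-0.09,0,0],[0.11,-0.17,0,0],[0.16,-0.25,0,0],[0.21,-0.34,0,0],[0.26,-0.42,0,0],[0.31,-0.5,0,0],[0.35,-0.57,0,0],[0.375,-0.605,0,0],[0.382,-0.618,0,0],[0.382,-0.618,0,0],[0.382,-0.618,0.06,0],[0.382,-0.618,0.12,0],[0.382,-0.618,0.16,0],[0.382,-0.618,0.18,0],[0.382,-0.618,0.19,0],[0.382,-0.618,0.196,0],[0.382,-0.618,0.196,0],[0.382,-0.618,0.196,0]]]}}

```text
t: 20.22
eef_pos: [457.8, -93.3, 21.5]
tcp_rot: [-2.903, -1.2, 0.006]
contact_force: [-7.0, 1.3, 14.1]
opening: 42.7
finger_force: 62.7
```

Request:
{"fn": "move_arm", "kwargs": {"deltas": [[[0,0,0,0],[0,0,0,0],[0,0,0,0],[0,0,0,0],[0,0,-0.08,0],[0,0,-0.18,0],[0,0,-0.25,0],[0,0,-0.25,0],[0,0,-0.25,0]]], "hand": 0.8}}

```text
t: 20.97
eef_pos: [460.8, -92.4, 121.9]
tcp_rot: [2.9, 1.201, 0.006]
contact_force: [-0.9, -0.9, 0.0]
opening: 68.1
finger_force: 0.0
```

```bash
python3 - <<'E'
from h import *
plan((444.5,-365.4,120,45),(444.5,-365.4,20,45))
t=cams.read_camera('top'); s=cams.read_camera('side')
for X,g,ar,wh,p in two(t,s,'yel',50)+two(t,s,'grn',50): print(np.round(X,1),'gap%.1f'%g,ar)
E
```

```text
now [460.8 -92.4 121.9] yaw45.0 open68.1
[-0.511, 0.454, 0.005, -0.0]
[-0.511, 0.454, 0.255, -0.0]
[792.6  -3.6  25.5] gap0.9 188
[451.1 -16.8  57.2] gap0.7 346
[445.1  55.3  54.3] gap2.4 325
[466.1 373.3  36.7] gap0.6 34
[517.4 -13.3  10.4] gap20.9 57
[521.4  62.9  56.5] gap3.1 286
[ 443.8 -365.5   54.1] gap0.5 265
```

Request:
{"fn": "move_arm", "kwargs": {"deltas": [[[-0.07,0.06,0,0],[-0.14,0.125,0,0],[-0.21,0.185,0,0],[-0.28,0.25,0,0],[-0.35,0.31,0,0],[-0.42,0.37,0,0],[-0.47,0.42,0,0],[-0.5,0.445,0,0],[-0.511,0.454,0,0],[-0.511,0.454,0,0],[-0.511,0.454,0.08,0],[-0.511,0.454,0.16,0],[-0.511,0.454,0.22,0],[-0.511,0.454,0.253,0],[-0.511,0.454,0.253,0],[-0.511,0.454,0.253,0]]], "hand": 0.8}}

```text
t: 22.4
eef_pos: [443.0, -362.5, 18.0]
tcp_rot: [-2.898, -1.205, 0.001]
contact_force: [0.6, -0.2, 0.6]
opening: 68.1
finger_force: 0.0
```

Request:
{"fn": "move_arm", "kwargs": {"deltas": [[[0,0,0,0],[0,0,0,0],[0,0,0,0],[0,0,0,0],[0,0,0,0],[0,0,0,0],[0,0,-0.03,0],[0,0,-0.08,0],[0,0,-0.15,0],[0,0,-0.23,0],[0,0,-0.26,0],[0,0,-0.26,0],[0,0,-0.26,0]]], "hand": 0.2}}

```text
t: 23.48
eef_pos: [442.8, -365.0, 123.1]
tcp_rot: [2.902, 1.202, 0.0]
contact_force: [-0.2, 0.2, -1.9]
opening: 42.8
finger_force: 61.0
```

```bash
python3 - <<'E'
from h import *
plan((535.7,-85.4,124,45),(535.7,-85.4,21.5,45))
t=cams.read_camera('top'); s=cams.read_camera('side')
for X,g,ar,wh,p in two(t,s,'yel',50)+two(t,s,'grn',50): print(np.round(X,1),'gap%.1f'%g,ar)
E
```

```text
now [ 442.8 -365.   123.1] yaw45.0 open42.8
[0.658, -0.33, -0.002, -0.0]
[0.658, -0.33, 0.254, -0.0]
[792.5  -3.5  25.8] gap0.9 188
[456.1 -88.6  58.6] gap1.8 355
[451.1 -16.8  57.4] gap0.7 346
[445.   55.4  54.2] gap2.4 324
[466.  373.3  37.1] gap0.9 36
[517.5 -13.7   9.9] gap20.7 58
[521.5  62.9  56.5] gap3.2 285
```

Request:
{"fn": "move_arm", "kwargs": {"deltas": [[[0.025,-0.015,0,0],[0.09,-0.045,0,0],[0.17,-0.085,0,0],[0.25,-0.125,0,0],[0.33,-0.165,0,0],[0.41,-0.205,0,0],[0.49,-0.245,0,0],[0.57,-0.285,0,0],[0.63,-0.315,0,0],[0.655,-0.33,0,0],[0.658,-0.33,0,0],[0.658,-0.33,0,0],[0.658,-0.33,0.08,0],[0.658,-0.33,0.16,0],[0.658,-0.33,0.21,0],[0.658,-0.33,0.235,0],[0.658,-0.33,0.247,0],[0.658,-0.33,0.253,0],[0.658,-0.33,0.253,0],[0.658,-0.33,0.253,0]]]}}

```text
t: 25.25
eef_pos: [537.0, -86.5, 22.9]
tcp_rot: [2.901, 1.2, 0.004]
contact_force: [0.2, 0.0, -0.6]
opening: 42.7
finger_force: 61.4
```

Request:
{"fn": "move_arm", "kwargs": {"deltas": [[[0,0,0,0],[0,0,0,0],[0,0,0,0],[0,0,0,0],[0,0,-0.08,0],[0,0,-0.18,0],[0,0,-0.25,0],[-0.1,0,-0.35,0],[-0.2,0,-0.43,0],[-0.3,0,-0.5,0],[-0.34,0,-0.55,0],[-0.34,0,-0.55,0],[-0.34,0,-0.55,0],[-0.34,0,-0.55,0]]], "hand": 0.8}}

```text
t: 26.42
eef_pos: [440.0, -181.6, 242.1]
tcp_rot: [2.902, 1.2, 0.003]
contact_force: [0.9, 0.2, -0.6]
opening: 68.1
finger_force: 0.0
```

```bash
python3 - <<'E'
from h import *
s=arm.observe(); print(s['eef_pos'],s['q'])
w=shot('wrist','w4')
E
```

```text
[ 439.96013691 -181.59059821  242.13748469] [ 0.49314277  0.08015579 -0.20259345  1.91849452  0.01744119  1.14270253
 -0.50242071]
```

View pics/w4.png

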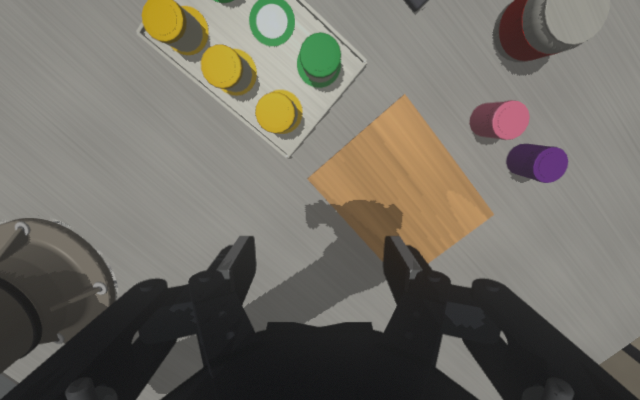

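The picture shows all five pots upright on the tray: yellow lids at (163,19), (221,66) and (275,112), a green lid at (320,57), the empty green ring at (271,22), and the wooden mat empty. Next I move over the tool mat.

Request:
{"fn": "move_arm", "kwargs": {"deltas": [[[0.07,-0.07,-0.045,0.02],[0.14,-0.145,-0.045,0.04],[0.21,-0.22,-0.045,0.06],[0.28,-0.29,-0.045,0.08],[0.35,-0.365,-0.045,0.1],[0.42,-0.44,-0.045,0.12],[0.49,-0.51,-0.045,0.125],[0.56,-0.585,-0.045,0.125],[0.63,-0.66,-0.045,0.125],[0.7,-0.73,-0.045,0.125],[0.77,-0.8,-0.045,0.125],[0.816,-0.851,-0.045,0.125],[0.816,-0.851,-0.045,0.125],[0.816,-0.851,-0.045,0.125],[0.816,-0.851,-0.045,0.125]]]}}

```text
t: 27.72
eef_pos: [427.9, 291.9, 257.9]
tcp_rot: [3.141, 0.009, -0.006]
contact_force: [-0.2, -0.7, -0.0]
opening: 68.3
finger_force: 0.0
```

```bash
python3 - <<'E'
from h import *
plan()
w=shot('wrist','w5'); t=shot('top','t5'); s=shot('side','s5')
b=np.vstack([cv2.resize(t['img'][130:290,200:380],(540,480),interpolation=2)[:,:,::-1]]); cv2.imwrite('pics/tc5.png',b)
for n,p in dict(y3=(452.3,0),).items(): pass
import pickle; pickle.dump((t,s,w),open('v5.pkl','wb'))
for X,g,ar,wh,p in two(t,s,'yel',50)+two(t,s,'grn',50)+two(t,s,'red',98): print(np.round(X,1),'gap%.1f'%g,ar,p)
E
```

```text
now [427.9 291.9 257.9] yaw0.3 open68.3
[792.6  -3.5  25.6] gap1.1 190 [318.89473684 132.49473684]
[456.1 -88.6  58.6] gap1.9 356 [357.61516854 262.04213483]
[451.1 -16.8  57.3] gap0.8 346 [327.53468208 265.10404624]
[445.1  55.3  54. ] gap2.3 325 [297.18153846 268.14461538]
[465.8 373.4  37.1] gap0.2 38 [167.         263.31578947]
[532.4 -83.3  58.3] gap2.7 303 [354.59405941 230.93729373]
[517.3 -12.7   9.6] gap21.8 58 [323.37931034 235.24137931]
[521.4  63.   56.6] gap2.9 286 [294.00699301 237.05594406]
```

View pics/w5.png

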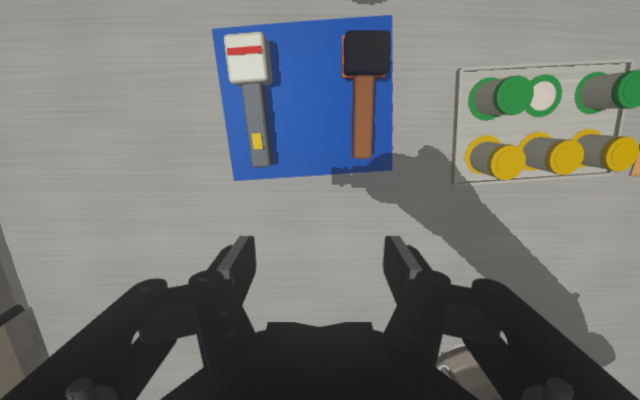

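The wrist view shows the mallet (head at (367,53), handle down to (362,157)), the scanner (head at (247,57), stripe at (245,50), handle end at (260,165)) and the pots on the tray. The lids are at about (507,162), (567,157), (622,153) and (514,94).

```bash
python3 - <<'E'
from h import *
import pickle
t,s,w=pickle.load(open('v5.pkl','rb'))
for p in((507,162),(567,157),(622,153),(514,94)): print('lid',onz(w,*p,59).round(1))
def rect(c,lo,hi,roi):
    hsv=cv2.cvtColor(c['img'],cv2.COLOR_RGB2HSV); m=cv2.inRange(hsv,np.array(lo),np.array(hi)); k=np.zeros_like(m); k[roi]=m[roi]
    k=cv2.morphologyEx(k,cv2.MORPH_OPEN,np.ones((2,2))); cs=cv2.findContours(k,0,1)[0]; return cv2.minAreaRect(max(cs,key=cv2.contourArea)),k
W=(slice(0,200),slice(200,400)); T=(slice(195,295),slice(140,260))
b,_=rect(w,(5,80,40),(16,255,200),(slice(75,180),slice(340,390))); bt,_=rect(t,(5,80,40),(16,255,200),(slice(229,290),T[1]))
k,_=rect(w,(0,0,0),(180,255,45),(slice(0,90),slice(330,400)));
g,_=rect(w,(0,0,50),(180,90,130),(slice(86,180),slice(235,280)))
h,_=rect(w,(0,0,150),(180,60,255),(slice(0,90),slice(215,280)))
for n,r,z in(('handle',b,46),('mhead',k,63),('shandle',g,33),('shead',h,45)):
    B=cv2.boxPoints(r); P=np.array([onz(w,*q,z)[:2] for q in B]); e=[(P[i]+P[(i+1)%4])/2 for i in range(4)]
    print(n,np.round(r[0],1),'c',P.mean(0).round(1),'mid',np.round(e,1).tolist(),'sz',np.linalg.norm(P[0]-P[1]).round(1),np.linalg.norm(P[1]-P[2]).round(1))
print('t handle',bt, 'tri',tri(ray(w,*b[0]),ray(t,*bt[0])))
kt,_=rect(t,(0,0,0),(180,255,40),(slice(205,232),slice(205,240)))
ht,_=rect(t,(0,0,120),(180,60,255),(slice(205,240),slice(150,182)))
print('head tri',tri(ray(w,*k[0]),ray(t,*kt[0])),'shead',tri(ray(w,*h[0]),ray(t,*ht[0])))
yw=[q for q in blobs(w,'yel',20) if q[0][0]<300][0]; print('button',yw[0],tri(ray(w,*yw[0]),ray(t,167,263.3)),onz(w,*yw[0],33))
rt=[q for q in blobs(t,'red',5)];print([(q[0].round(1),q[1]) for q in rt]); print([(q[0].round(1),q[1]) for q in blobs(w,'red',30)],[(q[0].round(1),q[1]) for q in blobs(s,'red',5)])
E
```

```text
lid [446.1  58.4  59. ]
lid [453.4 -18.3  59. ]
lid [459.7 -91.4  59. ]
lid [526.   64.5  59. ]
handle [361. 117.] c [495.7 240.7] mid [[544.1, 242.9], [495.9, 218.7], [447.3, 238.5], [495.5, 262.7]] sz 42.4 97.0
mhead [376.  74.] c [544.1 228.5] mid [[545.2, 228.6], [544.2, 219.6], [543.1, 228.5], [544.0, 237.5]] sz 17.9 2.1
shandle [258.8 126.5] c [483.1 368.5] mid [[534.1, 373.0], [485.1, 353.7], [432.1, 364.0], [481.2, 383.2]] sz 28.7 102.2
shead [248.  14.] c [609.1 372.7] mid [[623.3, 372.0], [609.0, 336.5], [594.9, 373.4], [609.2, 408.8]] sz 71.6 28.4
t handle ((223.5, 250.0), (40.0, 9.0), 90.0) tri (array([496.26839123, 238.50201082,  28.60910312]), np.float64(2.2404639562308684))
head tri (array([551.52285562, 229.20813938,  67.09826841]), np.float64(15.819008738260237)) shead (array([535.0339402 , 314.45148256, 246.79977273]), np.float64(30.323331640503955))
button [256.97163121 140.72340426] (array([466.71877535, 370.64394562,  42.22983105]), np.float64(2.6810227560020286)) [467.00388216 371.77552538  33.        ]
[(array([352.5, 158.7]), np.int32(106)), (array([163., 220.]), np.int32(7))]
[(array([244.1,  50.1]), np.int32(195))] [(array([331.7, 165.3]), np.int32(67)), (array([232.5, 315.1]), np.int32(31))]
```

View pics/tc5.png

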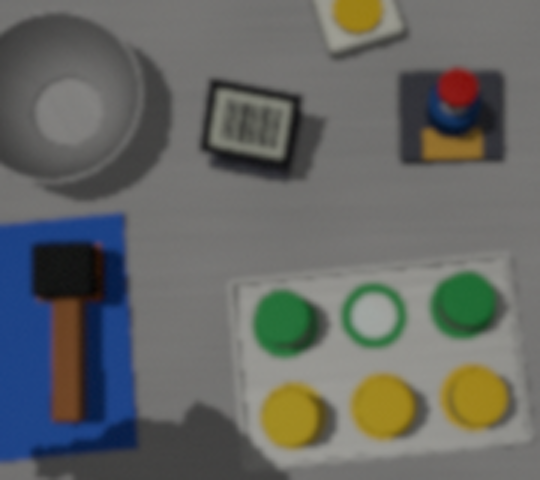

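The top crop shows five pots centred on their rings, the label plate square to within about 10° at crop (252,124), and the mallet handle pointing at the robot.

```bash
python3 - <<'E'
from h import *
import pickle
t,s,w=pickle.load(open('v5.pkl','rb'))
for n,p,z in(('mend',(362,157),46),('mjoin',(365,80),46),('mhead',(367,53),63),('mh top edge',(368,31),63),('mh bottom',(366,74),63),('send',(260,165),33),('sjoin',(254.5,85),33),('shead',(247.5,57),45),('stripe',(244.5,50),45)): print(n,onz(w,*p,z).round(1))
# mallet handle & head heights: crop w top view points
# t5: handle end center crop(67,422)/3+(200,130), join (69,300)
T=lambda x,y:(200+x/3,130+y/3)
for a,b in(((362,157),T(67,422)),((367,53),T(64,269))): print(tri(ray(w,*a),ray(t,*b)))
print('cap',tri(ray(t,352.5,158.7),ray(s,331.7,165.3)) , 'stripe',tri(ray(w,244.5,50),ray(s,232.5,315.1)))
print('label t', onz(t,*T(252,124),56), tri(ray(t,*T(252,124)),ray(s,190+241/2.7,160+153/2.7)))
plan((525,241,120,0),(525,241,15,0))
E
```

```text
mend [448.6 237.3  46. ]
mjoin [539.7 238.   46. ]
mhead [565.6 239.7  63. ]
mh top edge [587.6 239.6  63. ]
mh bottom [544.  239.8  63. ]
send [435.4 369.4  33. ]
sjoin [534.7 371.5  33. ]
shead [564.2 375.5  45. ]
stripe [571.7 378.6  45. ]
(array([446.3037592 , 237.04738267,  40.32827663]), np.float64(3.2555279015503205))
(array([566.83451352, 238.6732332 ,  56.69169504]), np.float64(0.11540283903286515))
cap (array([662.43055631, -89.20807773, 144.5302527 ]), np.float64(51.24876644081332)) stripe (array([572.40783754, 379.22176794,  43.12552352]), np.float64(0.6738613978948486))
label t [683.9601828   85.35917046  56.        ] (array([684.64290928,  85.65985746,  54.35380682]), np.float64(0.5775320924085816))
now [429.6 288.6 258.7] yaw-0.1 open68.3
[0.239, 0.119, 0.347, -0.0]
[0.239, 0.119, 0.609, -0.0]
```

Request:
{"fn": "move_arm", "kwargs": {"deltas": [[[0.08,-0.04,0.09,-0.003],[0.16,0.03,0.18,-0.003],[0.23,0.1,0.27,-0.003],[0.246,0.126,0.347,-0.003],[0.246,0.126,0.347,-0.003],[0.246,0.126,0.347,-0.003],[0.246,0.126,0.43,-0.003],[0.246,0.126,0.51,-0.003],[0.246,0.126,0.57,-0.003],[0.246,0.126,0.6,-0.003],[0.246,0.126,0.611,-0.003],[0.246,0.126,0.611,-0.003],[0.246,0.126,0.611,-0.003]]], "hand": 0.8}}

```text
t: 28.95
eef_pos: [529.2, 240.3, 17.1]
tcp_rot: [-3.14, -0.03, -0.004]
contact_force: [0.1, -0.5, -0.4]
opening: 68.4
finger_force: 0.0
```

Request:
{"fn": "move_arm", "kwargs": {"deltas": [[[0,0,0,0],[0,0,0,0],[0,0,0,0],[0,0,0,0],[0,0,0,0],[0,0,0,0],[0,0,0,0],[0,0,0,0],[0,0,-0.03,0],[0,0,-0.08,0],[0,0,-0.15,0],[0,0,-0.23,0],[0,0,-0.31,0],[0,0,-0.37,0],[0,0,-0.4,0],[0,0,-0.4,0],[0,0,-0.4,0]]], "hand": 0}}

```text
t: 30.37
eef_pos: [527.6, 239.0, 174.6]
tcp_rot: [3.141, 0.03, -0.001]
contact_force: [0.3, -0.5, -4.6]
opening: 23.1
finger_force: 59.5
```

```bash
python3 - <<'E'
from h import *
plan((662.4,-83.5,170,1))
w=shot('wrist','w6'); t=shot('top','t6'); s=shot('side','s6')
import pickle; pickle.dump((t,s,w),open('v6.pkl','wb'))
a=w['img'][:,120:520][:,:,::-1]; b=cv2.resize(s['img'][130:340,190:390],(381,400),interpolation=2)[:,:,::-1]
cv2.imwrite('pics/v6.png',np.hstack([a,b]))
E
```

```text
now [527.6 239.  174.6] yaw1.1 open23.1
[0.322, 0.812, 0.012, 0.0]
```

View pics/v6.png

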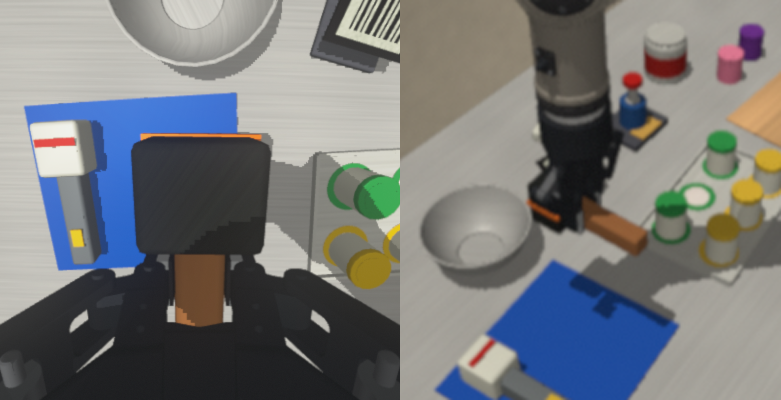

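The mallet is held level, and its head top is centred at wrist pixel (321,196). Next I move over the plunger.

Request:
{"fn": "move_arm", "kwargs": {"deltas": [[[0.008,0.02,0,0],[0.03,0.07,0,0],[0.06,0.15,0,0],[0.09,0.23,0,0],[0.12,0.31,0,0],[0.155,0.39,0,0],[0.19,0.47,0,0],[0.22,0.55,0,0],[0.25,0.63,0,0],[0.28,0.71,0,0],[0.305,0.77,0,0],[0.32,0.805,0,0],[0.322,0.812,0,0],[0.322,0.812,0,0],[0.322,0.812,0,0],[0.322,0.812,0,0]]]}}

```text
t: 31.85
eef_pos: [662.5, -79.6, 175.2]
tcp_rot: [-3.14, -0.036, 0.001]
contact_force: [0.5, 0.8, -4.0]
opening: 22.8
finger_force: 59.3
```

```bash
python3 - <<'E'
from h import *
import pickle
_,_,w=pickle.load(open('v6.pkl','rb')); print('head at v6',onz(w,321,196,223))
plan((662.4,-83.5,145,1))
w=shot('wrist','w7'); s=shot('side','s7'); t=cams.read_camera('top')
pickle.dump((t,s,w),open('v7.pkl','wb'))
b=cv2.resize(s['img'][100:260,230:430],(500,400),interpolation=2)[:,:,::-1]
cv2.imwrite('pics/v7.png',np.hstack([w['img'][:,170:470][:,:,::-1],b]))
for n,c in(('s',s),('t',t)): print(n,[(q[0].round(1),q[1]) for q in blobs(c,'red',5)])
E
```

```text
head at v6 [570.4628035  238.92036291 223.        ]
now [662.5 -79.6 175.2] yaw1.3 open22.8
[-0.0, 0.01, 0.075, 0.001]
s [(array([326.3, 165. ]), np.int32(123)), (array([311.5, 172.2]), np.int32(53)), (array([232.3, 315.2]), np.int32(32))]
t [(array([163., 220.]), np.int32(7))]
```

View pics/v7.png

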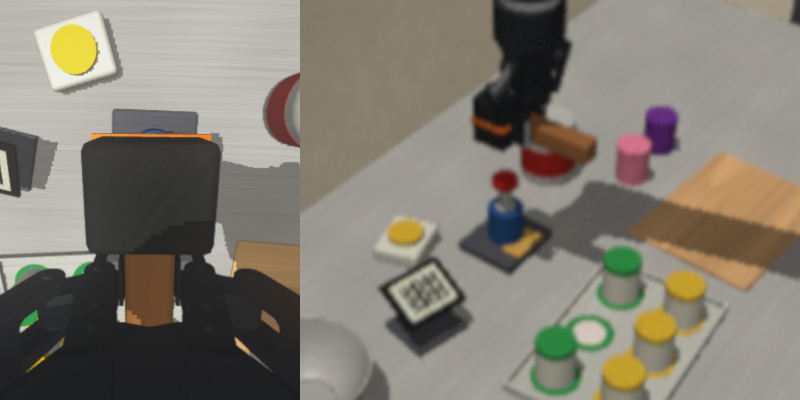

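Request:
{"fn": "move_arm", "kwargs": {"deltas": [[[-0.003,0.008,0.04,0],[-0.003,0.008,0.06,0],[-0.003,0.008,0.06,0],[-0.003,0.008,0.06,0],[-0.003,0.008,0.06,0],[-0.003,0.008,0.13,0],[-0.003,0.008,0.2,0],[-0.003,0.008,0.231,0],[-0.003,0.008,0.231,0]]]}}

```text
t: 32.75
eef_pos: [662.7, -86.0, 84.8]
tcp_rot: [3.141, 0.03, 0.001]
contact_force: [-1.7, -0.6, 2.0]
opening: 23.1
finger_force: 62.8
```

```bash
python3 - <<'E'
from h import *
s=arm.observe(); print(s['eef_pos'],s['contact_force'],s['wrist_torque'])
import pickle; s=cams.read_camera('side'); t=cams.read_camera('top'); pickle.dump((t,s),open('v8.pkl','wb'))
print([(q[0].round(1),q[1]) for q in blobs(s,'red',5)])
E
```

```text
[662.68786209 -85.95238636  84.84239457] [-1.71375636 -0.59455967  1.96599961] [0.02115436 0.49089865 0.03015396]
[(array([332.4, 167. ]), np.int32(20)), (array([232.5, 315.1]), np.int32(31))]
```

Request:
{"fn": "move_arm", "kwargs": {"deltas": [[[0,0,0.008,0],[0,0,0.008,0]]]}}

```text
t: 33.02
eef_pos: [662.8, -86.0, 84.2]
tcp_rot: [3.14, 0.029, 0.002]
contact_force: [-8.1, -0.1, 16.7]
opening: 23.1
finger_force: 64.8
```

Net force is 21 N, so the plunger is at its stop. Now I lift clear so it can spring back, then give the second blow to the same depth.

Request:
{"fn": "move_arm", "kwargs": {"deltas": [[[0,0,-0.08,0],[0,0,-0.16,0],[0,0,-0.18,0],[0,0,-0.18,0],[0,0,-0.18,0],[0,0,-0.18,0],[0,0,-0.18,0],[0,0,-0.18,0],[0,0,-0.18,0],[0,0,-0.11,0],[0,0,-0.04,0],[0,0,0.003,0],[0,0,0.003,0],[0,0,0.003,0]]]}}

```text
t: 34.18
eef_pos: [663.6, -85.9, 81.4]
tcp_rot: [3.141, 0.029, 0.005]
contact_force: [-2.4, 0.2, 9.4]
opening: 23.3
finger_force: 68.0
```

Request:
{"fn": "move_arm", "kwargs": {"deltas": [[[0,0,-0.08,0],[0,0,-0.16,0],[0,0,-0.22,0],[0,0,-0.23,0],[0,0,-0.23,0],[0,0,-0.23,0]]]}}

```text
t: 34.68
eef_pos: [660.8, -86.2, 168.7]
tcp_rot: [3.141, 0.03, -0.004]
contact_force: [0.3, 0.4, -5.7]
opening: 22.9
finger_force: 66.7
```

```bash
python3 - <<'E'
from h import *
plan((528,238.8,174,1.2),(528,238.8,16,1.2))
w=shot('wrist','w9')
print(onz(w,321,196,223))
m=cv2.inRange(w['img'],np.array([0,0,0]),np.array([60,60,60]))
print('head top row', [int(np.argmax(m[:,c]>0)) for c in(290,320,350)])
E
```

```text
now [660.8 -86.2 168.7] yaw1.1 open22.9
[-0.317, -0.819, -0.013, -0.0]
[-0.317, -0.819, 0.382, -0.0]
[705.5056239 -86.2014059 223.       ]
head top row [130, 129, 129]
```

Request:
{"fn": "move_arm", "kwargs": {"deltas": [[[-0.008,-0.02,-0.013,0],[-0.03,-0.07,-0.013,0],[-0.06,-0.15,-0.013,0],[-0.09,-0.23,-0.013,0],[-0.12,-0.31,-0.013,0],[-0.15,-0.39,-0.013,0],[-0.18,-0.47,-0.013,0],[-0.215,-0.55,-0.013,0],[-0.245,-0.63,-0.013,0],[-0.275,-0.71,-0.013,0],[-0.305,-0.78,-0.013,0],[-0.315,-0.812,-0.013,0],[-0.317,-0.819,0.03,0],[-0.317,-0.819,0.11,0],[-0.317,-0.819,0.19,0],[-0.317,-0.819,0.27,0],[-0.317,-0.819,0.33,0],[-0.317,-0.819,0.36,0],[-0.317,-0.819,0.376,0],[-0.317,-0.819,0.376,0]]]}}

```text
t: 36.4
eef_pos: [527.9, 239.0, 18.8]
tcp_rot: [3.141, 0.03, -0.004]
contact_force: [-1.2, 0.2, -1.9]
opening: 23.1
finger_force: 66.6
```

Request:
{"fn": "move_arm", "kwargs": {"deltas": [[[0,0,0.004,0],[0,0,0.004,0],[0,0,0.004,0]]]}}

```text
t: 36.65
eef_pos: [530.0, 239.7, 20.0]
tcp_rot: [-3.14, -0.029, -0.004]
contact_force: [-0.4, 0.3, -3.4]
opening: 22.8
finger_force: 66.6
```

Request:
{"fn": "move_arm", "kwargs": {"deltas": [[[0,0,0.005,0],[0,0,0.007,0],[0,0,0.007,0]]]}}

```text
t: 36.9
eef_pos: [529.1, 238.9, 15.9]
tcp_rot: [3.141, 0.029, 0.001]
contact_force: [0.3, -0.0, -4.7]
opening: 23.0
finger_force: 66.6
```

Request:
{"fn": "move_arm", "kwargs": {"deltas": [[[0,0,0.004,0],[0,0,0.007,0],[0,0,0.007,0]]]}}

```text
t: 37.15
eef_pos: [528.7, 238.9, 12.5]
tcp_rot: [3.141, 0.03, -0.001]
contact_force: [0.1, -0.1, -3.8]
opening: 22.7
finger_force: 66.6
```

Request:
{"fn": "move_arm", "kwargs": {"deltas": [[[0,0,0.004,0],[0,0,0.006,0],[0,0,0.006,0]]]}}

```text
t: 37.4
eef_pos: [529.1, 239.1, 10.8]
tcp_rot: [3.141, 0.03, 0.0]
contact_force: [-1.6, -0.9, -0.7]
opening: 23.0
finger_force: 67.3
```

Request:
{"fn": "move_arm", "kwargs": {"deltas": [[[0,0,0,0],[0,0,0,0],[0,0,0,0],[0,0,0,0],[0,0,0,0],[0,0,-0.04,0],[0,0,-0.12,0],[0,0,-0.2,0],[0,0,-0.28,0],[-0.08,0,-0.36,0],[-0.17,0,-0.44,0],[-0.25,0,-0.5,0],[-0.25,0,-0.54,0],[-0.25,0,-0.54,0],[-0.25,0,-0.54,0]]], "hand": 0.8}}

```text
t: 38.65
eef_pos: [429.5, 237.6, 227.9]
tcp_rot: [-3.141, -0.03, -0.006]
contact_force: [-0.7, 0.3, 0.3]
opening: 68.1
finger_force: 0.0
```

```bash
python3 - <<'E'
from h import *
import pickle
plan()
w=shot('wrist','w10'); s=shot('side','s10'); t=shot('top','t10'); pickle.dump((t,s,w),open('v10.pkl','wb'))
b=cv2.resize(s['img'][150:350,190:390],(400,400),interpolation=2)[:,:,::-1]
cv2.imwrite('pics/v10.png',np.hstack([w['img'][:,100:500][:,:,::-1],b]))
print('red',[(q[0].round(1),q[1]) for q in blobs(t,'red',5)],[(q[0].round(1),q[1]) for q in blobs(s,'red',5)])
E
```

```text
now [429.5 237.6 227.9] yaw1.1 open68.1
red [(array([352.4, 158.5]), np.int32(106)), (array([163., 220.]), np.int32(7))] [(array([232.5, 315.1]), np.int32(31))]
```

View pics/v10.png

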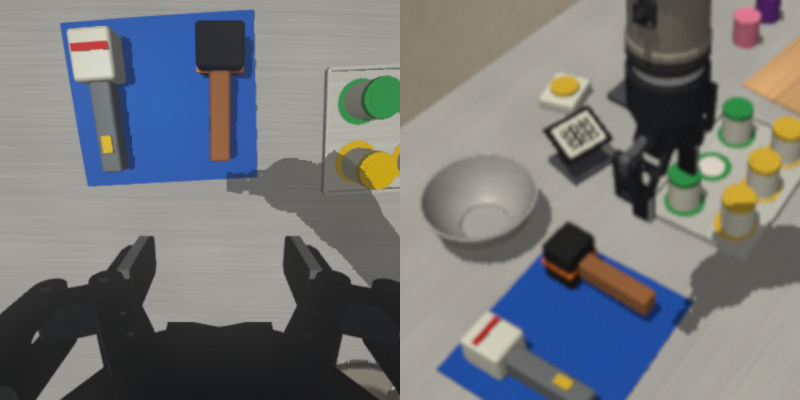

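The mallet stands on its head on the mat (head at wrist crop (219,45)). The scanner is unmoved, with its stripe at (89,46) and button at (106,144).

```bash
python3 - <<'E'
from h import *
import pickle
t,s,w=pickle.load(open('v10.pkl','rb'))
st=[q for q in blobs(w,'red',30)][0][0]; bu=[q for q in blobs(w,'yel',20) if q[0][0]<300][0][0]; ss=[q for q in blobs(s,'red',5)][0][0]
A,g=tri(ray(w,*st),ray(s,*ss)); B=onz(w,*bu,34); print(A,g,B,np.degrees(np.arctan2(*(A-B)[1::-1])))
sb=[q for q in blobs(s,'yel',10)]; bs=min(sb,key=lambda q:np.linalg.norm(q[0]-proj(s,B))); print('button tri',tri(ray(w,*bu),ray(s,*bs[0])))
for n,p,z in (('end',(211,169),33),('join',(205,82),33),('headc',(191,53),45),('front',(188,27),45),('back',(196,80),45)): print(n,onz(w,*p,z).round(1))
plan((475,371.8,110,4.6),(475,371.8,10,4.6))
E
```

```text
[572.04614765 379.58821133  44.01415452] 0.520730920902458 [466.94986728 371.72700803  34.        ] 4.277758931902597
button tri (array([467.04212392, 371.95661008,  33.65743241]), np.float64(0.30716034110235774))
end [436.6 369.3  33. ]
join [536.4 368.6  33. ]
headc [564.2 376.9  45. ]
front [589.5 378.   45. ]
back [537.  373.7  45. ]
now [429.  236.5 225.3] yaw1.0 open68.1
[0.121, -0.336, 0.288, -0.01]
[0.121, -0.336, 0.538, -0.01]
```

Request:
{"fn": "move_arm", "kwargs": {"deltas": [[[0.04,-0.08,0.03,-0.01],[0.07,-0.17,0.06,-0.01],[0.1,-0.26,0.1,-0.01],[0.12,-0.33,0.18,-0.01],[0.122,-0.336,0.27,-0.01],[0.122,-0.336,0.29,-0.01],[0.122,-0.336,0.29,-0.01],[0.122,-0.336,0.37,-0.01],[0.122,-0.336,0.44,-0.01],[0.122,-0.336,0.5,-0.01],[0.122,-0.336,0.53,-0.01],[0.122,-0.336,0.54,-0.01],[0.122,-0.336,0.54,-0.01],[0.122,-0.336,0.54,-0.01]]], "hand": 0.8}}

```text
t: 39.97
eef_pos: [476.5, 373.1, 12.2]
tcp_rot: [-3.138, -0.127, -0.004]
contact_force: [0.5, 0.7, -0.4]
opening: 68.4
finger_force: 0.0
```

Request:
{"fn": "move_arm", "kwargs": {"deltas": [[[0,0,0,0],[0,0,0,0],[0,0,0,0],[0,0,0,0],[0,0,0,0],[0,0,0,0],[0,0,0,0],[0,0,0,0],[0,0,-0.03,0],[0,0,-0.08,0],[0,0,-0.15,0],[0,0,-0.23,0],[0,0,-0.31,0],[0,0,-0.37,0],[0,0,-0.4,0],[0,0,-0.4,0],[0,0,-0.4,0]]], "hand": 0}}

```text
t: 41.38
eef_pos: [474.9, 371.9, 169.9]
tcp_rot: [3.138, 0.128, -0.001]
contact_force: [0.7, 0.1, -1.9]
opening: 24.9
finger_force: 59.3
```

```bash
python3 - <<'E'
from h import *
import pickle
plan()
w=shot('wrist','w11'); s=shot('side','s11'); t=shot('top','t11'); pickle.dump((t,s,w),open('v11.pkl','wb'))
b=cv2.resize(s['img'][120:320,160:360],(400,400),interpolation=2)[:,:,::-1]
cv2.imwrite('pics/v11.png',np.hstack([w['img'][:,120:520][:,:,::-1],b]))
E
```

```text
now [474.9 371.9 169.9] yaw4.7 open24.9
```

View pics/v11.png

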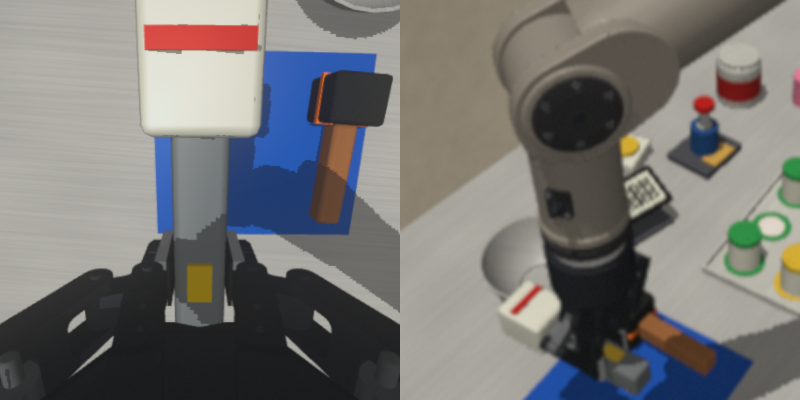

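The scanner is held level, with its stripe at (200,38) and button at (200,283) in the crop. Next I measure the label plane from the stored wrist, top and side views.

```bash
python3 - <<'E'
from h import *
import pickle
t5,s5,w5=pickle.load(open('v5.pkl','rb')); _,_,w6=pickle.load(open('v6.pkl','rb'))
C=np.array([684,85.5,56])
def quad(c,hw):
    p=proj(c,C); x,y=p.astype(int); x0,y0=max(x-hw,0),max(y-hw,0); im=c['img'][y0:y+hw,x0:x+hw]
    big=cv2.resize(im,None,fx=4,fy=4,interpolation=cv2.INTER_CUBIC); g=big.min(2)
    th,m=cv2.threshold(cv2.GaussianBlur(g,(0,0),3),0,255,cv2.THRESH_OTSU)
    return p,x0,y0,big,m
out=[]
for n,c,hw in(('w6',w6,95),('t5',t5,28),('s5',s5,32)):
    p,x0,y0,big,m=quad(c,hw); print(n,p.round(1),(x0,y0),big.shape); out.append(cv2.resize(big,(260,260*big.shape[0]//big.shape[1])))
h=max(o.shape[0] for o in out); cv2.imwrite('pics/lab.png',np.hstack([cv2.copyMakeBorder(o,0,h-o.shape[0],0,0,0) for o in out])[:,:,::-1])
E
```

```text
w6 [505.1  15.3] (np.int64(410), 0) (440, 760, 3)
t5 [283.9 171.3] (np.int64(255), np.int64(143)) (224, 224, 3)
s5 [279.5 216.3] (np.int64(247), np.int64(184)) (256, 256, 3)
```

View pics/lab.png

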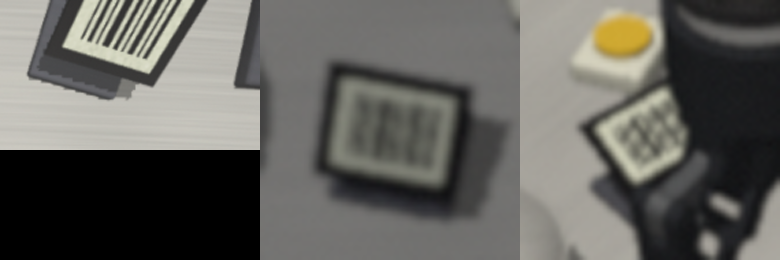

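```bash
python3 - <<'E'
from h import *
import pickle
t,s5,w5=pickle.load(open('v5.pkl','rb')); _,_,w6=pickle.load(open('v6.pkl','rb'))
t10,s10,w10=pickle.load(open('v10.pkl','rb')); t11,s11,w11=pickle.load(open('v11.pkl','rb'))
f=lambda x,y:(255+x/4.643,143+y/4.643)
TL,TR,BR,BL=[onz(t,*f(*p),z) for p,z in(((85,76),66.1),((192,93),66.1),((180,188),45.9),((73,170),45.9))]
print(TL,TR,BR,BL,'c',(TL+TR+BR+BL)/4)
az=lambda v:np.degrees(np.arctan2(v[1],v[0]))
print('top',az(TL-TR)-90,'bot',az(BL-BR)-90,'L',az(TL-BL),'R',az(TR-BR), 'len',np.linalg.norm(TL-TR),np.linalg.norm(BL-BR),np.linalg.norm(TL-BL),np.linalg.norm(TR-BR))
a,b=[onz(w6,410+x/1.368,y/1.368,45.9) for x,y in((62,47),(152,75))]; print('w6 bottom',a,b,az(a-b)-90,np.linalg.norm(a-b))
# automatic white-label rect in top views
for n,c in(('t5',t),('t10',t10),('t11',t11)):
    g=cv2.resize(c['img'][150:192,262:306],None,fx=6,fy=6,interpolation=2).min(2); g=cv2.morphologyEx(g,cv2.MORPH_CLOSE,np.ones((31,31)))
    m=(g>120).astype(np.uint8); cs=cv2.findContours(m,0,1)[0]
    cs=[q for q in cs if cv2.contourArea(q)>3000 and cv2.contourArea(q)<40000]
    for q in cs: 
        r=cv2.minAreaRect(q); print(n,r,onz(c,262+r[0][0]/6,150+r[0][1]/6,56))
E
```

```text
[712.5301083  110.60710973  66.1       ] [701.66077508  53.72895781  66.1       ] [654.6819576  62.190711   45.9      ] [666.10441185 119.70533174  45.9       ] c [683.74431321  86.55802757  56.        ]
top -10.818704908042918 bot -11.232831280544957 L -11.087952131554541 R -10.210548939897926 len 57.907396507759735 58.6379063456359 51.440868338708 51.832909995379424
w6 bottom [670.35579258 121.72885659  45.9       ] [656.20612797  59.15149929  45.9       ] -12.741162753487544 64.1571403329496
```

Label: centre about (684, 86.5, 56), with its slope azimuth about -11° from the top view and the wrist view. The tool axis can't tilt, so I'll pitch the scanner nose-up inside the grip by lowering its nose onto the fixed stand's top edge.

```bash
python3 - <<'E'
from h import *
plan((608,101.3,135,-11),(608,101.3,102,-11))
import pickle
t,s,w=pickle.load(open('v11.pkl','rb'))
# 2D check: local points at level, TCP (474.9,371.9,170), yaw4.6
def row(w,G,yaw,phi,lx,lz):
    c,sn=np.cos(np.radians(phi)),np.sin(np.radians(phi)); h=np.array([np.cos(np.radians(yaw)),np.sin(np.radians(yaw)),0]); z=np.array([0,0,1.])
    return proj(w,G+h*(lx*c-lz*sn)+z*(lx*sn+lz*c))
G=np.array([474.9,371.9,163])  # underside ref under grip
for gx in(-42,-38,-34): print(gx,row(w,G,4.6,0,25-gx,42),row(w,G,4.6,0,58-gx,42),row(w,G,4.6,0,-46-gx,31))
E
```

```text
now [474.2 371.2 168.1] yaw4.7 open24.3
[0.278, 0.7, 0.083, 0.044]
[0.278, 0.7, 0.165, 0.044]
-42 [318.82150059 123.21628251] [319.02061514  23.90319342] [318.50915781 276.95272884]
-38 [318.79960741 134.26198803] [318.99466199  36.72857461] [318.49518389 284.276506  ]
-34 [318.7781744  145.09937323] [318.96922075  49.33643404] [318.48147919 291.47064265]
```

Request:
{"fn": "move_arm", "kwargs": {"deltas": [[[0.01,0.02,0,0],[0.03,0.07,0.02,0.01],[0.06,0.14,0.04,0.02],[0.09,0.22,0.06,0.03],[0.12,0.3,0.08,0.044],[0.15,0.38,0.083,0.044],[0.18,0.46,0.083,0.044],[0.21,0.54,0.083,0.044],[0.24,0.61,0.083,0.044],[0.265,0.67,0.083,0.044],[0.278,0.695,0.083,0.044],[0.278,0.7,0.083,0.044],[0.278,0.7,0.12,0.044],[0.278,0.7,0.15,0.044],[0.278,0.7,0.17,0.044],[0.278,0.7,0.18,0.044],[0.278,0.7,0.18,0.044],[0.278,0.7,0.18,0.044]]]}}

```text
t: 43.03
eef_pos: [608.6, 103.2, 98.3]
tcp_rot: [-3.127, 0.304, 0.001]
contact_force: [0.8, 0.8, -2.2]
opening: 25.1
finger_force: 59.3
```

```bash
python3 - <<'E'
from h import *
plan(); s=arm.observe(); print(s['contact_force'])
E
```

```text
now [608.6 103.2  98.3] yaw-11.1 open25.1
[ 0.77470056  0.75688162 -2.19028863]
```

Now I lower slowly until the nose touches.

Request:
{"fn": "move_arm", "kwargs": {"deltas": [[[0,0,0.008,0],[0,0,0.016,0],[0,0,0.024,0],[0,0,0.03,0],[0,0,0.03,0]]]}}

```text
t: 43.45
eef_pos: [608.5, 102.3, 85.8]
tcp_rot: [3.126, -0.305, -0.002]
contact_force: [-1.3, -0.6, -2.1]
opening: 24.9
finger_force: 59.3
```

Request:
{"fn": "move_arm", "kwargs": {"deltas": [[[0,0,0.008,0],[0,0,0.016,0],[0,0,0.02,0],[0,0,0.02,0]]]}}

```text
t: 43.78
eef_pos: [608.5, 102.3, 77.9]
tcp_rot: [3.126, -0.305, -0.001]
contact_force: [0.6, -0.2, -1.4]
opening: 24.5
finger_force: 59.3
```

Request:
{"fn": "move_arm", "kwargs": {"deltas": [[[0,0,0.01,0],[0,0,0.02,0],[0,0,0.02,0],[0,0,0.02,0]]]}}

```text
t: 44.12
eef_pos: [609.3, 102.7, 70.9]
tcp_rot: [-3.127, 0.305, -0.002]
contact_force: [-1.1, 0.2, 2.4]
opening: 24.8
finger_force: 60.0
```

```bash
cat >> h.py <<'E'
def pitch():
    "pitch of the held scanner from the wrist view: rows of head back edge and button"
    w=cams.read_camera('wrist'); s=arm.observe(); p=s['eef_pos']; M=R.from_rotvec(s['tcp_rot']).as_matrix()
    hsv=cv2.cvtColor(w['img'],cv2.COLOR_RGB2HSV)
    col=slice(300,340); sat=np.median(w['img'][:,col].astype(float).mean(2),1); 
    m=cv2.inRange(hsv[:,250:390],np.array((18,100,60)),np.array((35,255,255))); n,l,st,ce=cv2.connectedComponentsWithStats(m)
    bt=ce[1+np.argmax(st[1:,4])]+[250,0] if n>1 else None
    r=[q[0] for q in blobs(w,'red',30) if 220<q[0][0]<420]
    j=[i for i in range(60,260) if sat[i-3]-sat[i+3]>50]
    print('button',bt,'stripe',r,'edge rows',j[:12])
    G=p.copy(); G[2]-=7; h=M[:,0].copy(); h[2]=0; h/=np.linalg.norm(h); d=18
    for f in range(0,40,4):
        c,sn=np.cos(np.radians(f)),np.sin(np.radians(f)); P=lambda x,z:proj(w,G+[0,0,d]+h*(x*c-(z-d)*sn)+np.array([0,0,1])*(x*sn+(z-d)*c))[1].round(1)
        print(f,'edge',P(63,42),'stripe',P(96,42),'button',P(-8,31))
    return w
E
python3 - <<'E'
from h import *
s=arm.observe(); print(s['contact_force'],s['wrist_torque']); pitch()
E
```

```text
[-1.14763085  0.18527512  2.43225273] [-0.06456002  0.03194501 -0.01190712]
button [319.16207627 282.21398305] stripe [array([320.58772224,  36.00603824])] edge rows [135, 136, 137]
0 edge 134.4 stripe 37.1 button 284.4
4 edge 140.3 stripe 37.9 button 285.3
8 edge 147.4 stripe 40.5 button 286.0
12 edge 155.8 stripe 45.4 button 286.6
16 edge 165.7 stripe 53.0 button 287.0
20 edge 176.9 stripe 63.7 button 287.3
24 edge 189.4 stripe 78.0 button 287.4
28 edge 203.2 stripe 96.3 button 287.3
32 edge 218.2 stripe 119.1 button 287.1
36 edge 234.1 stripe 146.5 button 286.8
```

The nose touches the plate at TCP z of about 71, still level. I go 14 mm farther so the edge carries the nose, then lower to pitch it.

Request:
{"fn": "move_arm", "kwargs": {"deltas": [[[0,0,-0.025,0],[0.01,0,-0.04,0],[0.025,0,-0.04,0],[0.035,0,-0.04,0],[0.035,0,-0.04,0],[0.035,0,-0.02,0],[0.035,0,0,0],[0.035,0,0.015,0],[0.035,0,0.03,0],[0.035,0,0.03,0]]]}}

```text
t: 45.0
eef_pos: [621.6, 100.2, 57.5]
tcp_rot: [3.126, -0.304, -0.003]
contact_force: [-3.3, -0.5, 3.7]
opening: 24.4
finger_force: 61.1
```

```bash
python3 - <<'E'
from h import *
plan(); s=arm.observe(); print(s['contact_force'],s['wrist_torque']); pitch()
E
```

```text
now [621.6 100.2  57.5] yaw-11.1 open24.4
[-3.32244064 -0.51138282  3.72715795] [-0.17530032  0.284659   -0.09295932]
button [319.17577197 281.33372922] stripe [array([319.91033984,  38.37406604])] edge rows [146, 147, 148]
0 edge 134.8 stripe 36.9 button 284.9
4 edge 140.7 stripe 37.7 button 285.8
8 edge 147.9 stripe 40.5 button 286.5
12 edge 156.5 stripe 45.5 button 287.1
16 edge 166.4 stripe 53.2 button 287.5
20 edge 177.7 stripe 64.1 button 287.8
24 edge 190.3 stripe 78.6 button 287.8
28 edge 204.3 stripe 97.2 button 287.8
32 edge 219.3 stripe 120.3 button 287.6
36 edge 235.3 stripe 148.1 button 287.2
```

Request:
{"fn": "move_arm", "kwargs": {"deltas": [[[0,0,0.015,0],[0,0,0.03,0],[0,0,0.045,0],[0,0,0.06,0],[0,0,0.066,0],[0,0,0.066,0]]]}}

```text
t: 45.55
eef_pos: [622.3, 100.2, 33.7]
tcp_rot: [3.126, -0.305, -0.001]
contact_force: [-5.8, -1.7, 13.9]
opening: 25.1
finger_force: 65.3
```

```bash
python3 - <<'E'
from h import *
plan(); s=arm.observe(); print(s['contact_force'],s['wrist_torque']); pitch()
E
```

```text
now [622.3 100.2  33.7] yaw-11.1 open25.1
[-5.78034662 -1.70917736 13.92580342] [-0.2857061   0.87214882 -0.07977152]
button [319.15823817 279.81076672] stripe [array([319.59908362,  74.46620848])] edge rows [181, 182, 183, 184, 185]
0 edge 134.5 stripe 37.1 button 284.4
4 edge 140.4 stripe 37.9 button 285.3
8 edge 147.6 stripe 40.6 button 286.0
12 edge 156.1 stripe 45.6 button 286.6
16 edge 165.9 stripe 53.2 button 287.0
20 edge 177.1 stripe 64.0 button 287.3
24 edge 189.7 stripe 78.4 button 287.4
28 edge 203.5 stripe 96.8 button 287.4
32 edge 218.5 stripe 119.7 button 287.1
36 edge 234.4 stripe 147.2 button 286.8
```

Request:
{"fn": "move_arm", "kwargs": {"deltas": [[[-0.01,0,-0.025,0],[-0.03,0,-0.06,0],[-0.06,0,-0.13,0],[-0.09,0,-0.19,0],[-0.1,0,-0.215,0],[-0.1,0,-0.215,0],[-0.1,0,-0.215,0]]]}}

```text
t: 46.18
eef_pos: [583.5, 107.1, 117.7]
tcp_rot: [3.126, -0.305, 0.001]
contact_force: [-0.9, 0.6, -2.3]
opening: 24.8
finger_force: 63.3
```

```bash
cat > fit.py <<'E'
from h import *
from scipy.optimize import least_squares
s=arm.observe(); w=pitch(); p=s['eef_pos']; M=R.from_rotvec(s['tcp_rot']).as_matrix(); h=M[:,0].copy(); h[2]=0; h/=np.linalg.norm(h); Z=np.array([0,0,1.])
hsv=cv2.cvtColor(w['img'],cv2.COLOR_RGB2HSV)
import sys
E
python3 - <<'E'
from fit import *
m=cv2.inRange(hsv[:,250:390],np.array((18,100,60)),np.array((35,255,255))); n,l,st,ce=cv2.connectedComponentsWithStats(m); i=1+np.argmax(st[1:,4]); bt=ce[i][1]; print('button box rows',st[i])
r=[q for q in blobs(w,'red',30) if 220<q[0][0]<420][0][0][1]
sat=np.median(w['img'][:,300:340].astype(float).mean(2),1); j=[i for i in range(60,260) if sat[i-3]-sat[i+3]>50]; ed=np.mean(j)-.5
def P(v,lx,lz):
    f,gx,gz=v; c,sn=np.cos(f),np.sin(f); x,z=lx-gx,lz-gz
    return p+[0,0,11]+h*(x*c-z*sn)+Z*(x*sn+z*c)
pts=((25,42),(58,42),(-46,31)); obs=(ed,r,bt)
res=lambda v:[proj(w,P(v,*q))[1]-o for q,o in zip(pts,obs)]+[(v[2]-18)/5,]
f=least_squares(res,[.4,-38,18]); print('pitch',np.degrees(f.x[0]),'gx,gz',f.x[1:],f.fun.round(2))
W=P(f.x,55,0); C=np.array([684,86.5,56]); n=np.array([-.415,.081,.906]); print('window',W,'need shift',C+95*n-W,'dist now',np.linalg.norm(W-C)); yaw=np.degrees(np.arctan2(h[1],h[0]))
q=p+(C+95*n-W); plan((*q,-11.0))
s_=cams.read_camera('side'); sb=[k[0] for k in blobs(s_,'red',5)]; print('side red',sb,'pred',proj(s_,P(f.x,58,42)))
t_=cams.read_camera('top'); print('top red',[k[0] for k in blobs(t_,'red',5)],'pred',proj(t_,P(f.x,58,42)))
shot('side','s12')
E
```

```text
button [319.23902439 279.79837398] stripe [array([319.60069646,  72.10374347])] edge rows [180, 181, 182, 183]
0 edge 135.2 stripe 38.8 button 283.9
4 edge 141.0 stripe 39.7 button 284.8
8 edge 148.1 stripe 42.5 button 285.5
12 edge 156.5 stripe 47.4 button 286.1
16 edge 166.2 stripe 55.1 button 286.5
20 edge 177.3 stripe 65.8 button 286.8
24 edge 189.7 stripe 80.0 button 286.9
28 edge 203.4 stripe 98.3 button 286.8
32 edge 218.2 stripe 120.8 button 286.6
36 edge 233.9 stripe 147.8 button 286.3
button box rows [ 57 268  26  25 615]
pitch 24.16848096294045 gx,gz [-38.28616349  22.14749331] [ 0.07 -0.06  0.06  0.83]
window [675.93599823  88.91527241 146.70501565] need shift [-31.36099823   5.27972759  -4.63501565] dist now 91.09479419481406
now [583.1 106.7 116.8] yaw-11.2 open24.9
[-0.079, 0.001, 0.009, -0.001]
side red [array([326.84496124, 164.89922481]), array([280.625, 182.375])] pred [281.51460638 183.84515122]
top red [array([352.4, 158.6]), array([279. , 167.5])] pred [275.23831286 166.65414666]
```

Pitch is 24.2° with rows fitted to 0.1 px, and the side camera agrees to 2 px. Now I move the window in front of the label's middle and hold it steady.

Request:
{"fn": "move_arm", "kwargs": {"deltas": [[[-0.025,0,0.007,0],[-0.05,0.001,0.014,0],[-0.065,0.001,0.018,0],[-0.074,0.001,0.02,0],[-0.074,0.001,0.02,0],[-0.074,0.001,0.02,0],[-0.074,0.001,0.02,0],[-0.074,0.001,0.02,0],[-0.074,0.001,0.02,0],[-0.074,0.001,0.02,0],[-0.074,0.001,0.02,0],[-0.074,0.001,0.02,0],[-0.074,0.001,0.02,0],[-0.074,0.001,0.02,0],[-0.074,0.001,0.02,0],[-0.074,0.001,0.02,0],[-0.074,0.001,0.02,0],[-0.074,0.001,0.02,0],[-0.074,0.001,0.02,0],[-0.074,0.001,0.02,0]]]}}

```text
t: 48.05
eef_pos: [554.3, 112.8, 110.1]
tcp_rot: [3.127, -0.305, 0.0]
contact_force: [0.3, -1.0, -2.1]
opening: 24.5
finger_force: 63.2
```

```bash
cat >> fit.py <<'E'
m=cv2.inRange(hsv[:,250:390],np.array((18,100,60)),np.array((35,255,255))); n,l,st,ce=cv2.connectedComponentsWithStats(m); i=1+np.argmax(st[1:,4]); bt=ce[i][1]
r=[q for q in blobs(w,'red',30) if 220<q[0][0]<420][0][0][1]
sat=np.median(w['img'][:,300:340].astype(float).mean(2),1); j=[i for i in range(60,260) if sat[i-3]-sat[i+3]>50]; ed=np.mean(j)-.5
def P(v,lx,lz):
    f,gx,gz=v; c,sn=np.cos(f),np.sin(f); x,z=lx-gx,lz-gz
    return p+[0,0,11]+h*(x*c-z*sn)+Z*(x*sn+z*c)
pts=((25,42),(58,42),(-46,31)); obs=(ed,r,bt)
res=lambda v:[proj(w,P(v,*q))[1]-o for q,o in zip(pts,obs)]+[(v[2]-18)/5,]
f=least_squares(res,[.4,-38,18]); print('pitch',np.degrees(f.x[0]),'gx,gz',f.x[1:],f.fun.round(2))
W=P(f.x,55,0); C=np.array([684,86.5,56]); n=np.array([-.415,.081,.906]); d=W-C; print('window',W,'along n',d@n,'off axis',d-(d@n)*n)
E
python3 - <<'E'
from fit import *
plan()
E
```

```text
button [319.21824104 279.80944625] stripe [array([319.65341074,  72.08185776])] edge rows [180, 181, 182, 183]
0 edge 134.4 stripe 37.0 button 284.4
4 edge 140.3 stripe 37.8 button 285.3
8 edge 147.5 stripe 40.5 button 286.0
12 edge 155.9 stripe 45.4 button 286.6
16 edge 165.8 stripe 53.0 button 287.0
20 edge 177.0 stripe 63.8 button 287.3
24 edge 189.6 stripe 78.1 button 287.4
28 edge 203.4 stripe 96.5 button 287.4
32 edge 218.3 stripe 119.4 button 287.1
36 edge 234.3 stripe 146.9 button 286.8
pitch 24.13151850595739 gx,gz [-38.32582491  22.14153297] [ 0.07 -0.06  0.06  0.83]
window [646.70462693  94.62186176 139.02682431] along n 91.35775345731622 off axis [0.61809461 0.72188373 0.25669968]
now [554.3 112.8 110.1] yaw-11.2 open25.0
```

The window is 91 mm from the label's middle, under 1 mm off axis, at 24.1° pitch. I hold a little longer, then go back to the mat.

Request:
{"fn": "move_arm", "kwargs": {"deltas": [[[0,0,0,0],[0,0,0,0],[0,0,0,0],[0,0,0,0],[0,0,0,0],[0,0,0,0],[0,0,0,0],[0,0,0,0],[0,0,0,0],[0,0,0,0],[0,0,0,0],[0,0,0,0],[0,0,0,0],[0,0,0,0],[0,0,0,0],[0,0,-0.03,0],[0,0,-0.08,0],[0,0,-0.12,0],[0,0,-0.12,0],[0,0,-0.12,0]]]}}

```text
t: 49.77
eef_pos: [555.1, 113.1, 159.4]
tcp_rot: [-3.126, 0.305, -0.004]
contact_force: [-0.7, 0.0, -2.2]
opening: 24.8
finger_force: 63.3
```

```bash
python3 - <<'E'
from h import *
plan((475,371.8,158,4.6),(475,371.8,34,4.6))
E
```

```text
now [555.1 113.1 159.4] yaw-11.2 open24.8
[-0.322, -0.596, 0.003, -0.044]
[-0.322, -0.596, 0.313, -0.044]
```

Request:
{"fn": "move_arm", "kwargs": {"deltas": [[[-0.01,-0.02,0,0],[-0.04,-0.07,0,-0.01],[-0.08,-0.15,0,-0.02],[-0.12,-0.23,0,-0.03],[-0.165,-0.31,0,-0.044],[-0.21,-0.39,0,-0.044],[-0.25,-0.47,0,-0.044],[-0.29,-0.54,0,-0.044],[-0.315,-0.585,0,-0.044],[-0.322,-0.596,0,-0.044],[-0.322,-0.596,0,-0.044],[-0.322,-0.596,0.07,-0.044],[-0.322,-0.596,0.15,-0.044],[-0.322,-0.596,0.22,-0.044],[-0.322,-0.596,0.27,-0.044],[-0.322,-0.596,0.3,-0.044],[-0.322,-0.596,0.313,-0.044],[-0.322,-0.596,0.313,-0.044]]]}}

```text
t: 51.27
eef_pos: [473.8, 370.5, 31.8]
tcp_rot: [3.137, 0.127, -0.003]
contact_force: [-0.8, 0.2, -2.1]
opening: 24.8
finger_force: 63.2
```

Request:
{"fn": "move_arm", "kwargs": {"deltas": [[[0,0,0.01,0],[0,0,0.02,0],[0,0,0.03,0],[0,0,0.035,0],[0,0,0.035,0]]]}}

```text
t: 51.68
eef_pos: [479.5, 373.1, 23.8]
tcp_rot: [-3.136, -0.126, -0.016]
contact_force: [2.3, -2.6, 14.2]
opening: 25.0
finger_force: 66.2
```

```bash
python3 - <<'E'
from fit import *
plan(); print(arm.observe()['contact_force'])
E
```

```text
button [319.3783032 281.7162726] stripe [array([318.19674059,  52.21270161])] edge rows [163, 164, 165, 166, 167]
0 edge 133.2 stripe 36.5 button 283.9
4 edge 138.9 stripe 37.0 button 284.9
8 edge 145.9 stripe 39.4 button 285.6
12 edge 154.2 stripe 43.9 button 286.3
16 edge 163.8 stripe 51.1 button 286.7
20 edge 174.8 stripe 61.3 button 287.0
24 edge 187.2 stripe 75.1 button 287.1
28 edge 200.8 stripe 92.8 button 287.1
32 edge 215.6 stripe 115.0 button 286.9
36 edge 231.4 stripe 141.8 button 286.6
pitch 18.48460884772708 gx,gz [-38.86508532  20.42497302] [ 0.03 -0.03  0.04  0.48]
window [574.68612014 380.79260722  45.19573341] along n 59.41429579186747 off axis [-84.6569471  289.48004926 -64.63361858]
now [479.5 373.1  23.8] yaw4.6 open25.0
[ 3.3754625  -3.00902082 14.44333741]
```

Request:
{"fn": "move_arm", "kwargs": {"deltas": [[[0,0,0.01,0],[0,0,0.015,0],[0,0,0.02,0],[0,0,0.022,0],[0,0,0.022,0]]]}}

```text
t: 52.15
eef_pos: [484.5, 373.8, 17.5]
tcp_rot: [-3.134, -0.124, -0.029]
contact_force: [9.0, -3.4, 20.2]
opening: 24.8
finger_force: 69.0
```

```bash
python3 - <<'E'
from fit import *
plan(); print(arm.observe()['contact_force'])
E
```

```text
button [319.44212963 283.25231481] stripe [array([318.23386567,  33.36665937])] edge rows [146, 147]
0 edge 132.3 stripe 36.2 button 283.6
4 edge 137.8 stripe 36.5 button 284.5
8 edge 144.6 stripe 38.6 button 285.3
12 edge 152.7 stripe 42.8 button 286.0
16 edge 162.2 stripe 49.6 button 286.4
20 edge 173.0 stripe 59.4 button 286.7
24 edge 185.2 stripe 72.7 button 286.9
28 edge 198.7 stripe 89.9 button 286.9
32 edge 213.4 stripe 111.5 button 286.7
36 edge 229.0 stripe 137.7 button 286.4
pitch 11.690261001931129 gx,gz [-40.25447443  17.43655668] [-0.    0.01 -0.01 -0.11]
window [581.03717482 381.42896352  30.68119568] along n 43.679981780294355 off axis [-84.83563274 291.390885   -64.89286781]
now [484.5 373.8  17.5] yaw4.5 open24.7
[ 9.32774879 -4.03788124 21.04643723]
```

Request:
{"fn": "move_arm", "kwargs": {"deltas": [[[0,0,0.006,0],[0,0,0.012,0],[0,0,0.012,0],[0,0,0.006,0],[0,0,0,0],[0,0,0,0]]]}}

```text
t: 52.7
eef_pos: [476.4, 373.0, 12.7]
tcp_rot: [-3.136, -0.128, -0.008]
contact_force: [4.1, -0.9, 11.9]
opening: 24.7
finger_force: 68.8
```

Request:
{"fn": "move_arm", "kwargs": {"deltas": [[[0,0,0,0],[0,0,0,0],[0,0,0,0],[0,0,0,0],[0,0,0,0],[0,0,0,0],[0,0,0,0],[0,0,-0.06,0],[0,0,-0.14,0],[0,0,-0.23,0],[-0.05,0,-0.32,0],[-0.1,0,-0.41,0],[-0.12,0,-0.5,0],[-0.12,0,-0.52,0],[-0.12,0,-0.52,0],[-0.12,0,-0.52,0]]], "hand": 0.8}}

```text
t: 54.03
eef_pos: [426.5, 367.3, 217.8]
tcp_rot: [3.138, 0.128, 0.001]
contact_force: [-0.3, 0.1, -0.2]
opening: 68.1
finger_force: 0.0
```

```bash
python3 - <<'E'
from h import *
w=cams.read_camera('wrist'); s=cams.read_camera('side'); t=cams.read_camera('top')
for X,g,ar,wh,p in two(t,s,'yel',50)+two(t,s,'grn',50): print(np.round(X,1),'gap%.1f'%g,ar)
st=[q for q in blobs(w,'red',30)]; ss=[q for q in blobs(s,'red',5)]
print([q[0].round(1) for q in st],[q[0].round(1) for q in ss])
for q in ss:
    for a in st: print('stripe tri',tri(ray(w,*a[0]),ray(s,*q[0])))
cv2.imwrite('pics/fin.png',np.hstack([cv2.resize(w['img'],(480,300)),cv2.resize(s['img'][120:370,170:430],(312,300))])[:,:,::-1])
E
```

```text
[456.1 -88.6  58.6] gap1.9 356
[451.1 -16.8  57.3] gap0.8 346
[470.  373.4  36.8] gap1.1 37
[444.4  66.1  49.2] gap2.6 334
[532.3 -83.2  58.5] gap2.7 302
[517.8 -13.8   9.8] gap21.1 59
[521.6  62.9  56.4] gap3.2 286
[array([318.5,  36. ])] [array([327.5, 164.9]), array([311.6, 172. ]), array([231.3, 314.1])]
stripe tri (array([403.1730303 , 348.56681638, 532.72582207]), np.float64(100.99518900165566))
stripe tri (array([417.97228929, 351.00755778, 510.78331058]), np.float64(83.21810748959707))
stripe tri (array([575.69694999, 379.69370534,  44.76396918]), np.float64(0.11000109474222956))
```

View pics/fin.png

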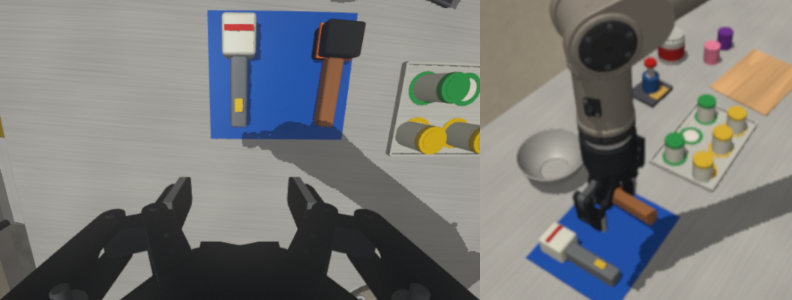

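The final view shows the scanner flat (stripe height 44.8 mm as at the start) and the mallet standing. The reading for the custard pot on mark 3 shifted, so I check it numerically.

```bash
python3 - <<'E'
from h import *
import pickle
t10,s10,w10=pickle.load(open('v10.pkl','rb')); t5,s5,w5=pickle.load(open('v5.pkl','rb')); t11=pickle.load(open('v11.pkl','rb'))[0]
t=cams.read_camera('top'); s=cams.read_camera('side'); w=cams.read_camera('wrist')
for n,c in(('t5',t5),('t10',t10),('t11',t11),('t',t)): print(n,[(k[0].round(1).tolist(),int(k[1]),k[2].tolist()) for k in blobs(c,'yel',100) if k[0][1]>200],[(k[0].round(1).tolist(),int(k[1])) for k in blobs(c,'grn',100) if k[0][1]>200])
for n,c in(('s5',s5),('s10',s10),('s',s)): print(n,[(k[0].round(1).tolist(),int(k[1])) for k in blobs(c,'yel',100)])
for n,c in(('w5',w5),('w10',w10),('w',w)):
    for k in blobs(c,'yel',300): print(n,k[0].round(1),k[1],k[2],onz(c,*k[0],59).round(1))
E
```

```text
t5 [([357.6, 262.0], 356, [22, 21]), ([327.5, 265.1], 346, [21, 21]), ([297.2, 268.1], 325, [19, 21])] [([354.6, 230.9], 303), ([294.0, 237.1], 286)]
t10 [([357.6, 262.0], 356, [22, 21]), ([327.5, 265.2], 346, [21, 21]), ([297.3, 268.0], 322, [20, 21])] [([354.6, 231.0], 302), ([294.1, 237.1], 285)]
t11 [([357.6, 262.0], 356, [22, 21]), ([327.5, 265.2], 346, [21, 21]), ([297.2, 268.2], 324, [19, 21])] [([354.6, 230.9], 303), ([294.0, 237.1], 285)]
t [([357.6, 262.0], 356, [22, 21]), ([327.5, 265.1], 346, [21, 21]), ([292.8, 268.5], 333, [26, 21])] [([354.5, 231.0], 306), ([294.1, 237.1], 286)]
s5 [([383.9, 214.1], 145), ([371.9, 230.2], 166), ([359.6, 248.6], 201)]
s10 [([383.9, 214.0], 144), ([371.9, 230.2], 166), ([359.6, 248.6], 199)]
s [([383.9, 214.1], 144), ([371.9, 230.2], 166), ([357.6, 252.6], 247)]
w5 [567. 154.] 1197 [55 46] [457.1 -17.4  59. ]
w5 [510.6 158.7] 1240 [62 48] [450.2  54.6  59. ]
w5 [477.4 148.9] 310 [35 38] [461.7  98.6  59. ]
w5 [619.7 153.4] 1028 [39 34] [459.2 -88.3  59. ]
w10 [543.7 162.4] 1436 [62 50] [457.1 -18.3  59. ]
w10 [482.8 166.5] 1479 [71 52] [450.7  52.3  59. ]
w10 [449.2 154.3] 346 [38 41] [463.3  92.9  59. ]
w10 [601.3 162.3] 1220 [42 38] [459.2 -88.5  59. ]
w [579.3 182.9] 1442 [70 49] [450.1  73.1  59. ]
w [633.8 187.9] 337 [14 34] [450.2   3.4  59. ]
```

The custard pot at yellow mark 3 has been knocked about 14 mm towards +y. I'll go over it, measure it and re-centre it.

```bash
python3 - <<'E'
from h import *
plan((447,72,140,45))
E
```

```text
now [425.9 367.2 216.5] yaw4.7 open68.3
[-0.008, 0.74, 0.191, -0.112]
```

Request:
{"fn": "move_arm", "kwargs": {"deltas": [[[0,0.07,0,-0.02],[0,0.15,0,-0.04],[0,0.23,0,-0.06],[0,0.31,0,-0.08],[0,0.39,0.02,-0.1],[-0.008,0.47,0.05,-0.112],[-0.008,0.55,0.09,-0.112],[-0.008,0.63,0.13,-0.112],[-0.008,0.7,0.17,-0.112],[-0.008,0.74,0.19,-0.112],[-0.008,0.74,0.19,-0.112],[-0.008,0.74,0.19,-0.112],[-0.008,0.74,0.19,-0.112]]], "hand": 0.8}}

```text
t: 55.42
eef_pos: [447.5, 73.8, 142.4]
tcp_rot: [-2.901, -1.204, -0.002]
contact_force: [-0.1, 0.5, -0.3]
opening: 68.5
finger_force: 0.0
```

```bash
python3 - <<'E'
from h import *
w=shot('wrist','w14')
g=cv2.cvtColor(w['img'],cv2.COLOR_RGB2HSV); m=cv2.inRange(g,*map(np.array,RNG['yel'])); m[:, :200]=0; 
o=cv2.morphologyEx(m,cv2.MORPH_OPEN,cv2.getStructuringElement(2,(25,25)))   # keeps solid lids, drops thin ring
n,l,st,ce=cv2.connectedComponentsWithStats(o)
for i in range(1,n): print(ce[i].round(1),st[i],onz(w,*ce[i],59).round(1))
for q in((447,57.3,4),(447,57.3,59),(447,72,59)): print(q,proj(w,q).round(1))
h=cv2.HoughCircles(cv2.GaussianBlur(m,(5,5),0),cv2.HOUGH_GRADIENT,1.5,20,param1=100,param2=12,minRadius=22,maxRadius=34)
for c in h[0][:5]: print(c,onz(w,c[0],c[1],59).round(1))
plan((447,72,20,45))
E
```

```text
[318.3 203.5] [ 293  179   51   50 2028] [446.8  73.3  59. ]
(447, 57.3, 4) [329.4 198.2]
(447, 57.3, 59) [331.7 216.1]
(447, 72, 59) [319.5 204.4]
[317.25 203.25  25.75] [446.3  74.1  59. ]
[383.25 246.75  22.6 ] [459.2   4.6  59. ]
[393.75 267.75  23.05] [452.2 -17.8  59. ]
[621.75 126.75  26.2 ] [668. -55.  59.]
[425.25 293.25  29.5 ] [455.6 -59.3  59. ]
now [447.6  74.1 142.6] yaw45.1 open68.3
[-0.005, 0.003, 0.307, 0.0]
```

Request:
{"fn": "move_arm", "kwargs": {"deltas": [[[-0.001,0,0.08,0],[-0.001,0,0.16,0],[-0.001,0,0.23,0],[-0.001,0,0.28,0],[-0.001,0,0.3,0],[-0.001,0,0.3,0],[-0.001,0,0.3,0]]]}}

```text
t: 56.05
eef_pos: [447.7, 73.4, 22.9]
tcp_rot: [-2.901, -1.205, -0.002]
contact_force: [0.0, -0.2, -0.0]
opening: 68.3
finger_force: 0.0
```

Request:
{"fn": "move_arm", "kwargs": {"deltas": [[[0,0,0,0],[0,0,0,0],[0,0,0,0],[0,0,0,0],[0,0,0,0],[0,0,0,0],[0,0,-0.02,0],[0,0,-0.05,0],[0,0,-0.05,0],[0,0,-0.05,0]]], "hand": 0.2}}

```text
t: 56.88
eef_pos: [447.9, 72.1, 43.3]
tcp_rot: [2.902, 1.201, 0.004]
contact_force: [-0.1, 0.8, -1.2]
opening: 42.7
finger_force: 60.9
```

```bash
python3 - <<'E'
from h import *
plan((447.3,57.3,40,45))
E
```

```text
now [447.9  72.1  43.3] yaw45.0 open42.7
[-0.027, 0.025, 0.008, -0.0]
```

Request:
{"fn": "move_arm", "kwargs": {"deltas": [[[-0.015,0.016,0,0],[-0.027,0.028,0,0],[-0.027,0.028,0,0],[-0.027,0.028,0,0],[-0.027,0.028,0.03,0],[-0.027,0.028,0.045,0],[-0.027,0.028,0.049,0],[-0.027,0.028,0.049,0],[-0.027,0.028,0.049,0]]]}}

```text
t: 57.63
eef_pos: [447.1, 56.7, 23.0]
tcp_rot: [2.901, 1.202, -0.002]
contact_force: [-3.4, -1.4, 15.4]
opening: 42.5
finger_force: 64.2
```

Request:
{"fn": "move_arm", "kwargs": {"deltas": [[[0,0,0,0],[0,0,0,0],[0,0,0,0],[0,0,0,0],[0,0,0,0],[0,0,-0.06,0],[0,0,-0.14,0],[0,0,-0.23,0],[-0.07,0,-0.32,0],[-0.14,0,-0.41,0],[-0.18,0,-0.5,0],[-0.18,0,-0.52,0],[-0.18,0,-0.52,0],[-0.18,0,-0.52,0]]], "hand": 0.8}}

```text
t: 58.8
eef_pos: [396.5, 5.5, 230.8]
tcp_rot: [2.901, 1.201, 0.002]
contact_force: [-0.2, 0.1, -0.4]
opening: 68.6
finger_force: 0.0
```

```bash
python3 - <<'E'
from h import *
import pickle
t5=pickle.load(open('v5.pkl','rb'))[0]
t=cams.read_camera('top'); s=cams.read_camera('side'); w=cams.read_camera('wrist'); print(arm.observe()['t'],arm.observe()['eef_pos'])
print([(k[0].round(1).tolist(),int(k[1]),k[2].tolist()) for k in blobs(t,'yel',30)],[(k[0].round(1).tolist(),int(k[1])) for k in blobs(t,'grn',30)])
for col in('yel','grn'):
    m=cv2.inRange(cv2.cvtColor(w['img'],cv2.COLOR_RGB2HSV),*map(np.array,RNG[col])); o=cv2.morphologyEx(m,cv2.MORPH_OPEN,cv2.getStructuringElement(2,(19,19))); n,l,st,ce=cv2.connectedComponentsWithStats(o)
    for i in range(1,n): print(col,ce[i].round(1),st[i,2:],onz(w,*ce[i],59).round(1))
print('side red',[k[0].round(1).tolist() for k in blobs(s,'red',5)],'side yel',[k[0].round(1).tolist() for k in blobs(s,'yel',100)])
# mallet: brown and black change vs the view after it was put back
t10=pickle.load(open('v10.pkl','rb'))[0]; d=cv2.absdiff(t['img'],t10['img']).max(2); print('top diff mallet',(d[205:275,208:238]>40).sum(),'bowl',(d[135:192,188:250]>40).sum(),'timer',(d[120:148,303:336]>40).sum(),'tin',(d[128:165,395:430]>40).sum())
E
```

```text
58.95 [395.39522939   6.17055571 228.95541099]
[([318.9, 132.6], 188, [15, 16]), ([350.2, 178.8], 73, [17, 8]), ([357.6, 262.0], 355, [22, 21]), ([325.9, 261.2], 178, [19, 14]), ([167.1, 261.5], 38, [5, 8]), ([296.9, 264.7], 200, [21, 13])] [([354.6, 231.0], 303), ([323.5, 235.2], 57), ([294.1, 237.1], 285)]
yel [319.9 114.1] [  43   46 1545] [447.2  56.3  59. ]
yel [370.2 159.4] [  39   40 1199] [452.7 -17.7  59. ]
yel [416.  200.8] [  37   37 1071] [458.3 -91.4  59. ]
grn [369.2  55.1] [  43   46 1496] [524.   62.2  59. ]
grn [465.8 150.5] [  39   39 1147] [535.5 -85.7  59. ]
side red [[326.5, 164.9], [311.6, 172.0], [231.3, 314.1]] side yel [[383.8, 214.1], [371.9, 230.3], [360.5, 248.3]]
top diff mallet 102 bowl 0 timer 0 tin 0
```

```bash
python3 - <<'E'
from h import *
import pickle
t10,s10,_=pickle.load(open('v10.pkl','rb')); t5,s5,_=pickle.load(open('v5.pkl','rb'))
t=cams.read_camera('top'); s=cams.read_camera('side')
for n,c,roi in(('t5',t5,(205,290,200,250)),('t10',t10,(205,290,200,250)),('t',t,(205,290,200,250)),('s10',s10,(255,315,250,330)),('s',s,(255,315,250,330))):
    a,b,x,y=roi; im=c['img'][a:b,x:y]; hsv=cv2.cvtColor(im,cv2.COLOR_RGB2HSV)
    for k,m in(('brown',cv2.inRange(hsv,np.array((4,80,30)),np.array((16,255,220)))),('black',(im.max(2)<50).astype(np.uint8))):
        ys,xs=np.nonzero(m); print(n,k,len(xs),(xs.mean()+x).round(1),(ys.mean()+a).round(1),xs.min()+x,xs.max()+x,ys.min()+a,ys.max()+a)
E
```

```text
t5 brown 435 222.9 247.3 217 233 214 269
t5 black 485 223.8 225.2 212 234 212 269
t10 brown 413 222.4 246.8 215 233 213 269
t10 black 850 218.4 245.3 200 234 210 285
t brown 395 222.3 246.2 215 233 213 267
t black 505 223.4 223.4 211 234 210 268
s10 brown 603 292.7 289.8 262 316 274 306
s10 black 431 275.5 274.4 262 313 255 293
s brown 602 292.8 289.9 262 316 274 306
s black 415 273.6 275.4 262 286 262 293
```

The mallet is unmoved, so the differences were shadow. The pots sit within 1.5 mm of their marks and the scanner lies flat. I'm handing in.

```bash
python3 -c "
from h import *
print(workorder.sign_off())"
```

```text
the job is handed in; nothing more can be done
None
```

The job is handed in, with no verdict returned: five pots stand within about 1.5 mm of their ring marks (one, found about 15 mm off its mark near the end, was put back after the strikes and scan), two blows reached the plunger's stop (the first finished with a slower push), the scanner was held square for over 2 s at about 91 mm from the label, and mallet and scanner are back on the blue mat.

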